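# Return the gauges to their fitted cases

### The job

Measuring is finished: put each of the four gauges back into its own open case, lying flat on the outline that matches it - the large and the small setting ring, the plug gauge (either way round) and the snap gauge with its gap turned like the outline's. Set them down gently without dropping them, and do not disturb the upright stack of gauge blocks that stands among them.

Things in the scene. Friction and masses are not known exactly. Their poses are not given: they have to be found in the camera images.
- ring_large: Large setting ring: plain bright steel ring lying flat, 60 mm outside diameter, 34 mm bore, 24 mm high, about 0.36 kg. Origin: centre of its underside; z is its axis, up.
- ring_small: Small setting ring: plain bright steel ring lying flat, 38 mm outside diameter, 14 mm bore, 20 mm high, about 0.15 kg. Origin: centre of its underside; z is its axis, up.
- plug_gauge: Double-ended plug gauge lying on its side: black hexagonal handle 48 mm long and 20 mm across the flats, with a bright steel cylinder 16 mm in diameter and 26 mm long at each end (a red band at one, a green band at the other); 100 mm long in all, 20 mm high, about 0.14 kg. It rests on a flat of the handle and can be gripped there, across 20 mm. Origin: middle of the handle, on its axis, 10 mm above what it rests on; x along its length, z up at the start.
- snap_gauge: Snap gauge: blue C-shaped steel plate lying flat, 16 mm thick, 72 mm (x) by 80 mm (y), about 0.33 kg. Its straight back bar (black pad on top) lies on the -x side: 22 mm wide in x, from x = -36 to -14 mm. The two arms run to x = +36 mm; the gap between them opens to +x, is 44 mm wide beside the back bar and narrows to 32 mm between the bright anvils from x = 20 mm on. Origin: middle of that outline, on the underside; z up.
- snap_grip (a point): Middle of the snap gauge's back bar, at half its thickness (x = -25, y = 0, z = 8 mm in the gauge's frame). The bar can be gripped here across its 22 mm width, one finger inside the C.
- case_ring_large: Open case of the large setting ring: square tray 96 x 96 mm with a cream ring-shaped outline, 60 mm in diameter, in the middle of its floor. Wooden frame 6 mm thick, 14 mm high; inside it the green baize floor lies 10 mm above the bench, so the frame stands 4 mm above the floor. It does not move. Origin: centre of its underside; z up. 
- case_ring_small: Open case of the small setting ring: square tray 74 x 74 mm with a cream ring-shaped outline, 38 mm in diameter, in the middle of its floor. Wooden frame 6 mm thick, 14 mm high; inside it the green baize floor lies 10 mm above the bench, so the frame stands 4 mm above the floor. It does not move. Origin: centre of its underside; z up. 
- case_plug: Open case of the plug gauge: long narrow tray, 136 mm along its y and 56 mm along its x, with a cream outline of the plug gauge in the middle, lengthwise along y. Wooden frame 6 mm thick, 14 mm high; inside it the green baize floor lies 10 mm above the bench, so the frame stands 4 mm above the floor. It does not move. Origin: centre of its underside; z up. 
- case_snap: Open case of the snap gauge: tray 108 mm (x) by 116 mm (y) with a cream C-shaped outline in the middle, its back on the -x side and its gap open to +x, drawn so that the gauge lies on it when the two frames agree. Wooden frame 6 mm thick, 14 mm high; inside it the green baize floor lies 10 mm above the bench, so the frame stands 4 mm above the floor. It does not move. Origin: centre of its underside; z up. 
- block_stack: Bystander: stack of wrung steel gauge blocks, 30 mm (x) by 9 mm (y), standing upright on a black holder foot 38 x 20 x 8 mm among the gauges; 43 mm high in all, 0.1 kg, loose. Not to be disturbed. Origin: centre of its underside.

How it is judged:
At the end, for the whole second after the job is handed in: Each gauge is at rest, flat (tilt < 0.08 rad) on the floor of its own case (underside 6 to 13.5 mm above the case's), centre within 12 mm of the case's; plug gauge within 0.2 rad of the case's length, either way; snap gauge within 0.2 rad of its outline, back on back (horizontal distance between ring_large and case_ring_large below 0.012 m and z of ring_large in the frame of case_ring_large between 0.006 and 0.0135 m and linear speed of each of ring_large, ring_small, plug_gauge, snap_gauge below 0.02 m/s and angular speed of each of ring_large, ring_small, plug_gauge, snap_gauge below 0.2 rad/s and angle between each of ring_large, ring_small, snap_gauge's own z axis and vertical below 0.08 rad and horizontal distance between ring_small and case_ring_small below 0.012 m and z of ring_small in the frame of case_ring_small between 0.006 and 0.0135 m and horizontal distance between plug_gauge and case_plug below 0.012 m and z of plug_gauge in the frame of case_plug between 0.016 and 0.0235 m and horizontal distance between snap_gauge and case_snap below 0.012 m and z of snap_gauge in the frame of case_snap between 0.006 and 0.0135 m and angle between the x axis of plug_gauge and the y axis of case_plug, either way round below 0.2 rad and angle between plug_gauge's own x axis and vertical between 1.49 and 1.65 rad and angle between the x axis of snap_gauge and the x axis of case_snap, either way round below 0.2 rad and x of snap_grip in the frame of case_snap below -0.008 m); the robot touches nothing.
It fails at once if a gauge is dropped or flung: it moves faster than 0.6 m/s (a fall of about 18 mm) while the fingers do not touch it ((linear speed of ring_large above 0.6 m/s and contact force between the fingers and ring_large below 0.05 N) or (linear speed of ring_small above 0.6 m/s and contact force between the fingers and ring_small below 0.05 N) or (linear speed of plug_gauge above 0.6 m/s and contact force between the fingers and plug_gauge below 0.05 N) or (linear speed of snap_gauge above 0.6 m/s and contact force between the fingers and snap_gauge below 0.05 N)).
It fails at once if the wrung gauge-block stack is knocked over or shifted by more than 15 mm (distance of block_stack from where it was at the start of the episode above 0.015 m or angle between block_stack's own z axis and vertical above 0.3 rad).
It also fails if it takes over 96 s, if anything falls off the work surface, if the arm or the gripper's body presses on something with over 40 N, if the wrist force passes 120 N, or if a joint passes its speed limit or range.

### The arm

A 7-joint arm with a two-finger parallel gripper is mounted at the origin on the work surface. World frame = base frame: x ahead of the robot, y to its left, z up, the work surface at z = 0. Lengths are in m, angles in rad, forces in N, time in s.
With the tool pointing down it reaches from about 0.425 to 0.875 m from the base axis. Payload 4.7 kg.
Tool frame: the origin (TCP) lies at the very end of the fingers, on their centre line; the grasp point (between the pads) lies 19 mm behind it; z points along the fingers, y is the line along which they close (so a half turn about z gives the same grasp; the last joint's range is limited). The gripper opens to 87 mm and grips with 3 to 60 N. Pads are 19 mm wide; open, the fingers measure 117 mm over their backs; the gripper's body (75 mm by 190 mm) begins 51 mm behind the grasp point.
Start: joints at [1.184, 0.321, -0.07, 1.45, 0.023, 1.371, -0.057], TCP at [0.254, -0.599, 0.223] pointing down, gripper open.
Joint ranges: [-2.86, 2.86], [-0.3, 2.09], [-1.38, 1.24], [0.06, 2.45], [-1.56, 4.7], [0.09, 2.05], [-2.69, 2.69]. Speed limits (rad/s): [2.57, 2.57, 3.14, 3.14, 3.14, 3.14, 3.14].

### API

Orientations are given as a rotation vector (axis times angle).
In Python, from bench import ctrl, vision gives the robot as it stands.
- The arm moves only by the tool jog_arm, never from a script. Its argument "increments" is a list of rows, each an object of numbers: "tx", "ty", "tz": the shift along the tool's x, y, z in mm; "wx", "wy", "wz": the turn, a rotation vector about the tool's x, y, z in rad; "gripper": the opening, from 0 (shut) to 1 (fully open). In form: [{"tx": .., "ty": .., "tz": .., "wx": .., "wy": .., "wz": .., "gripper": ..}, ...]. A call has exactly 5 rows; each row is the pose to reach, as a shift and turn from the pose commanded when the call began, along the tool's axes at that moment; what a row does not reach only later rows make up. A row lasts 1/12 s, in which the tool goes at most 41.7 mm and 7.16 degrees, less where a joint would pass 70% of its speed; a pose out of reach is approached as far as the arm can. A call with a gripper value outside its range is refused whole. The fingers move at their own pace and stop on an object; "grip_force" is the grip in N (left out, the last holds). Time passes only in rows, so rows that repeat a pose let the fingers close, or fill a call up. It gives the time, the measured TCP pose, the force, the opening and the grip force at its end, in the units of the state.
- ctrl.get_state(): the state, without advancing time (a new reading comes with each control period).
- vision.get_image(name): name is "scene" or "top"; returns a dict with "color" (480x640x3 uint8, blue, green, red), "fx", "fy", "cx", "cy" (pixels), "extrinsics" (4x4, takes a point from world to camera coordinates). Camera axes: x right, y down, z forward; pixel columns grow to the right and rows downward; lengths in m; the calibration is good to about 2 mm. A picture is of the moment at which its call begins. There is no depth.
- ctrl.close_job(): hands the job in; it is judged then, once.
Trained networks look in the newest picture that a camera, given by its name, has taken for a name from the list of things; names that differ only in an ending like _2 or _b are one class to them, and where a whole thing is asked for, a point or a joint stands for the part that bears it (a point fixed in the world has none). Each returns a list of dicts, best first, with "conf" (0 to 1); they miss things now and then, are a little off and sometimes report something else, mostly with a low value. They report only what shows in the picture. A call takes as long as a camera call.
- vision.spot_in(camera, thing): "bbox" ([left, top, right, bottom] in pixels, round what is visible of it).
The state is a dict: "time": time; "joint_positions": joint angles; "qd": joint speeds; "joint_torque": joint torques, N m; "position": TCP position; "tool_rot": TCP orientation; "ft_force": force on the tool from outside, world axes, zero at the start; "torque": the same for the moment, N m; "grip_width": opening from 0.0 (shut) to 1.0 (fully open); "grip_force": force on a finger pad.
Only numpy, scipy, OpenCV 4.12 (cv2) and the standard library are available. Lean on these libraries where they do the work, as an engineer would, in place of code of your own. Each camera call takes 0.05 s, during which the arm holds its last target. There are 200 camera calls.

## Working session

There is one attempt and no reset: what is moved stays moved. The work goes in short steps, Python scripts to look and compute and a tool call to move; the robot and the scene stay as the last step left them, time stands still between calls to the robot, and variables do not carry over. Pictures are saved under pics/ and viewed, at most 14 in all, crops included, and the job is handed in when it is done.

Besides the shell and the picture viewer there is one more tool, called after "Request:" by a JSON object that holds its "name" and its "arguments", one argument or row to a line. jog_arm: Moves the arm, as the interface text tells. Its arguments: {"type":"object","properties":{"increments":{"type":"array"},"grip_force":{"type":"number"}},"required":["increments"]}

```bash
ls; mkdir -p pics
python3 - <<'E'
from bench import ctrl, vision
import cv2
for n in ("top","scene"):
    d=vision.get_image(n); cv2.imwrite(f"pics/{n}0.png",d["color"])
    print(n,d["fx"],d["fy"],d["cx"],d["cy"],d["extrinsics"])
s=ctrl.get_state(); print({k:s[k] for k in("time","position","tool_rot","grip_width","ft_force")})
for t in ["ring_large","ring_small","plug_gauge","snap_gauge","case_ring_large","case_ring_small","case_plug","case_snap","block_stack"]:
    print(t,[(x["bbox"],round(x["conf"],2)) for x in vision.spot_in("top",t)][:3])
E
```

```text
pics
top 485.92623814168456 485.92623814168456 314.8799034021315 235.38569335324777 [[ 1.53907157e-02 -9.99879400e-01  2.07628177e-03  8.83695645e-03]
 [-9.94311150e-01 -1.55238251e-02 -1.05377171e-01  5.43568855e-01]
 [ 1.05396695e-01 -4.42640024e-04 -9.94430159e-01  9.87558047e-01]
 [ 0.00000000e+00  0.00000000e+00  0.00000000e+00  1.00000000e+00]]
scene 502.40385186149695 502.40385186149695 322.6549328377736 240.85661441049317 [[-0.87779616  0.47899576 -0.00607931  0.46450545]
 [ 0.35027574  0.63314655 -0.69024079 -0.15289834]
 [-0.32677332 -0.60802015 -0.72355421  1.06022504]
 [ 0.          0.          0.          1.        ]]
{'time': 0.1, 'position': array([ 0.25334852, -0.59804857,  0.22158575]), 'tool_rot': array([-3.07707197e+00, -6.25110652e-01,  7.26773532e-04]), 'grip_width': 1.0002055259764804, 'ft_force': array([ 0.00720854, -0.0892733 ,  0.05389161])}
ring_large [([259.8, 260.9, 285.1, 289.8], 0.93), ([223.1, 256.7, 235.8, 278.6], 0.66)]
ring_small [([161.3, 262.4, 179.7, 277.4], 0.49)]
plug_gauge [([441.3, 261.2, 473.3, 302.7], 0.86)]
snap_gauge [([348.9, 251.7, 391.6, 285.9], 0.63)]
case_ring_large [([443.4, 186.8, 490.4, 233.7], 0.92)]
case_ring_small [([165.8, 174.5, 205.4, 220.0], 0.66), ([258.1, 260.1, 286.6, 289.0], 0.53)]
case_plug [([251.1, 183.9, 314.4, 224.2], 0.62)]
case_snap [([341.7, 177.4, 398.9, 230.2], 0.83)]
block_stack [([225.8, 260.0, 233.0, 280.1], 0.58)]
```

Run:
```python
import cv2
a=cv2.imread("pics/top0.png")[160:310,140:500]
cv2.imwrite("pics/topc.png",cv2.resize(a,None,fx=2.2,fy=2.2,interpolation=cv2.INTER_CUBIC))
```

```text
(no output)
```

View pics/topc.png

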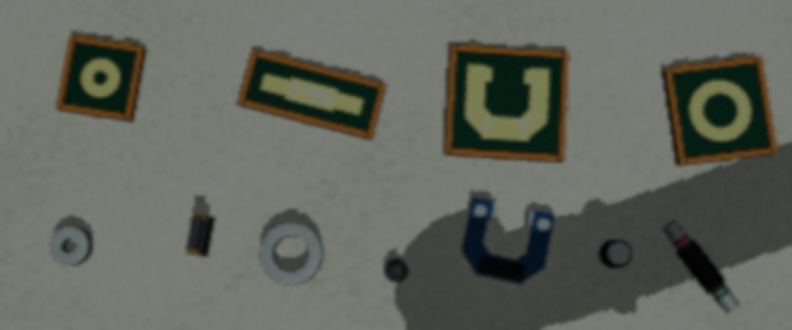

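View pics/scene0.png

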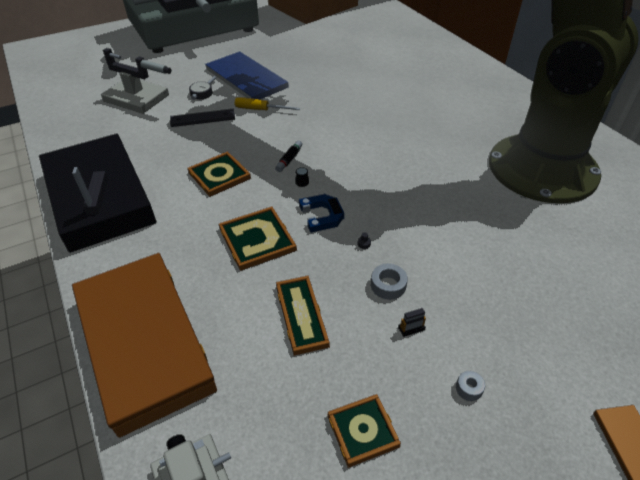

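The top view shows the cases in the upper row, in crop pixels: small ring (101,77), plug (312,93), snap (507,102), large ring (720,110). The gauges are below: small ring (70,245), stack (201,235), large ring (291,252), snap (508,240) opening upwards, plug (701,267). Two small black bystanders stand at (397,270) and (615,253).

```bash
cat > h.py <<'E'
import numpy as np, cv2
from scipy.spatial.transform import Rotation as R
def cam(d): return np.array([[d["fx"],0,d["cx"]],[0,d["fy"],d["cy"]],[0,0,1]]),np.array(d["extrinsics"])
def back(d,uv,z):
    K,E=cam(d); uv=np.atleast_2d(uv).astype(float)
    r=(np.linalg.inv(K)@np.c_[uv,np.ones(len(uv))].T).T@E[:3,:3]; c=-E[:3,:3].T@E[:3,3]
    return (c+r*((z-c[2])/r[:,2])[:,None])[:,:2]
def proj(d,P):
    K,E=cam(d); p=(E[:3,:3]@np.atleast_2d(P).T).T+E[:3,3]; p=p@K.T; return p[:,:2]/p[:,2:]
def circ(r,z,n=40):
    t=np.linspace(0,2*np.pi,n); return np.c_[r*np.cos(t),r*np.sin(t),0*t+z]
def rect(a,b,z): return np.array([[a,b,z],[-a,b,z],[-a,-b,z],[a,-b,z],[a,b,z]])/1.
C=np.array([[36,16],[20,16],[20,22],[-14,22],[-14,-22],[20,-22],[20,-16],[36,-16],[36,-40],[-36,-40],[-36,40],[36,40],[36,16]])/1e3
Cz=lambda z: np.c_[C,np.full(len(C),z)]
M={"ring_large":[circ(.03,.024),circ(.017,.024),circ(.03,0)],"ring_small":[circ(.019,.02),circ(.007,.02),circ(.019,0)],
"plug_gauge":[rect(.05,.008,0),rect(.024,.0115,0)],"snap_gauge":[Cz(.016)],
"case_ring_large":[rect(.048,.048,.014),circ(.03,.01)],"case_ring_small":[rect(.037,.037,.014),circ(.019,.01)],
"case_plug":[rect(.028,.068,.014)],"case_snap":[rect(.054,.058,.014),Cz(.01)],"block_stack":[rect(.015,.0045,.043),rect(.019,.01,.008)]}
def overlay(d,poses,x0,y0,x1,y1,s,fn):
    im=cv2.resize(d["color"][y0:y1,x0:x1],None,fx=s,fy=s,interpolation=cv2.INTER_CUBIC)
    im=cv2.convertScaleAbs(im,alpha=1.6)
    for n,(x,y,a,z) in poses.items():
        for L in M[n]:
            P=L@R.from_euler("z",a).as_matrix().T+[x,y,z]
            q=(proj(d,P)+.5-[x0,y0])*s
            cv2.polylines(im,[np.round(q).astype(int)],False,(255,0,255),1)
    cv2.imwrite(fn,im)
E
python3 - <<'E'
from h import *
from bench import vision
import json
d=vision.get_image("top"); im=d["color"]; hsv=cv2.cvtColor(im,cv2.COLOR_BGR2HSV)
b,g,r=[im[...,i].astype(int) for i in range(3)]
poses={}
# case floors: green baize + cream within; hull of green
gm=((g>r+8)&(g>b+3)&(g<90)).astype(np.uint8)
om=((r>b+30)&(r>g+20)).astype(np.uint8)
cx={"case_ring_small":(186,195),"case_plug":(282,202),"case_snap":(370,206),"case_ring_large":(467,210)}
for n,(u,v) in cx.items():
    sub=np.zeros_like(om); w=36; sub[v-w:v+w,u-w:u+w]=om[v-w:v+w,u-w:u+w]
    pts=np.argwhere(sub)[:,::-1]
    W=back(d,pts,.014)
    rc=cv2.minAreaRect((W*1000).astype(np.float32)); print(n,len(pts),rc)
sub=lambda q:(np.array(q)/2.2+[140,160]-.5)
print("ringL",back(d,sub([(291,252)]),.024),"ringS",back(d,sub([(70,245)]),.02))
print("plug",back(d,sub([(672,230),(733,305)]),.01))
print("snap arms/back",back(d,sub([(481,200),(542,215),(470,258),(526,279)]),.016))
print("stack",back(d,sub([(201,220),(199,250)]),.04))
print("knob",back(d,sub([(397,270)]),.02),"cyl",back(d,sub([(615,253)]),.02))
E
```

```text
case_ring_small 316 ((628.0110473632812, 296.0299072265625), (73.24817657470703, 74.81572723388672), 81.771728515625)
case_plug 397 ((615.0543823242188, 90.08534240722656), (134.0950927734375, 56.819305419921875), 76.28824615478516)
case_snap 470 ((609.9946899414062, -99.23497009277344), (114.72685241699219, 108.65150451660156), 87.2945785522461)
case_ring_large 407 ((605.3364868164062, -306.6700439453125), (96.67467498779297, 94.98371124267578), 7.8272786140441895)
ringL [[0.46148645 0.10580324]] ringS [[0.46497649 0.31639779]]
plug [[ 0.48861446 -0.25916088]
 [ 0.41785594 -0.31657159]]
snap arms/back [[ 0.51424838 -0.07454656]
 [ 0.50074881 -0.13309473]
 [ 0.45861539 -0.06438365]
 [ 0.43950842 -0.11785511]]
stack [[0.48961037 0.18925654]
 [0.46162303 0.19017984]]
knob [[0.44610712 0.00514841]] cyl [[ 0.4653965  -0.20195153]]
```

```bash
cat > poses.py <<'E'
D=3.14159/180
poses={"case_ring_small":(.628,.296,-8.2*D,0),"case_plug":(.615,.090,-13.7*D,0),"case_snap":(.610,-.0992,-2.7*D,0),"case_ring_large":(.6053,-.3067,7.8*D,0),
"ring_large":(.4615,.1058,0,0),"ring_small":(.465,.3164,0,0),"plug_gauge":(.4533,-.2879,39*D,.01),"snap_gauge":(.480,-.0975,-13*D,0),"block_stack":(.474,.19,-3*D,0)}
E
python3 - <<'E'
from h import *; from poses import poses
from bench import vision
d=vision.get_image("top")
overlay(d,poses,150,165,325,300,4.5,"pics/o1.png")
overlay(d,poses,330,165,500,310,4.1,"pics/o2.png")
E
```

```text
(no output)
```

View pics/o1.png

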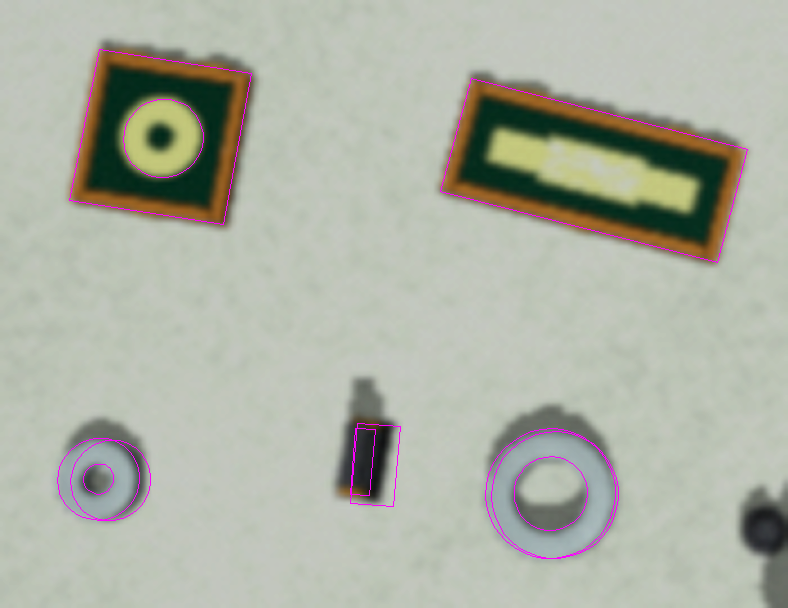

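View pics/o2.png

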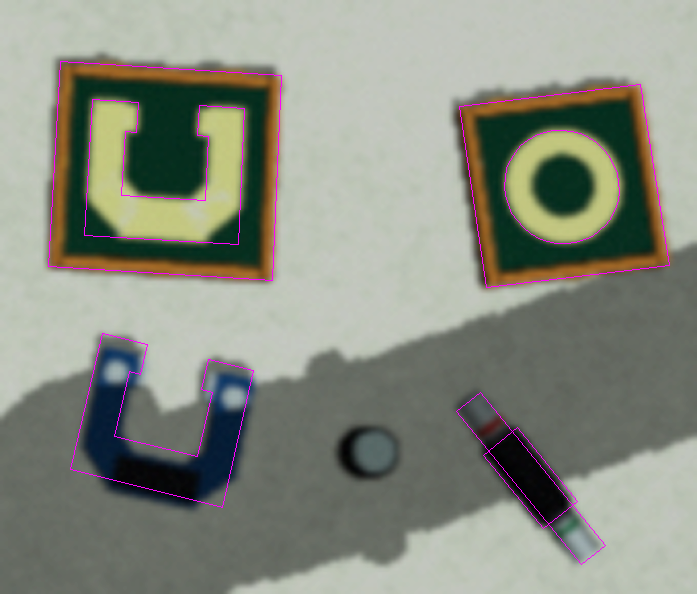

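The overlays match. Refinements: the snap gauge sits about 4 mm towards -x and 2 mm towards -y of my estimate. The stack and both small bystanders are clear of the grasps. Next I plan the moves, starting with the plug gauge.

```bash
sed -i 's/"snap_gauge":(.480,-.0975/"snap_gauge":(.476,-.0993/' poses.py
cat > plan.py <<'E'
import sys
from h import *; from bench import ctrl
def rot(th):
    t=np.radians(th); y=np.array([np.cos(t),np.sin(t),0]); z=np.array([0,0,-1.]); return R.from_matrix(np.c_[np.cross(y,z),y,z])
s=ctrl.get_state(); p=np.array(s["position"])*1000; q=R.from_rotvec(s["tool_rot"])
y=q.as_matrix()[:,1]; print("t",round(s["time"],2),"p",p.round(1),"th",round(np.degrees(np.arctan2(y[1],y[0])),1),"grip",round(s["grip_width"]*87,1),round(s["grip_force"],1),"F",np.round(s["ft_force"],1))
for a in sys.argv[1:]:
    x=np.array([float(v) for v in a.split(",")]); d=q.inv().apply(x[:3]-p); n=rot(x[3])
    if n.as_matrix()[:,1]@q.as_matrix()[:,1]<0: n=rot(x[3]+180)
    print(a,"->",d.round(1),(q.inv()*n).as_rotvec().round(3)); p,q=x[:3],n
E
python3 plan.py 353,-443,170,-56 453,-288,100,-51 453,-288,7,-51
python3 - <<'E'
from h import *; from bench import vision
d=vision.get_image("top")["color"]
g=d.mean(2).astype(int)
for v in range(261,280,3): print(v,g[v,155:186])
E
```

```text
t 0.65 p [ 253.6 -598.5  222.6] th -67.0 grip 86.8 0.0 F [-0.5  0.2 -0.7]
353,-443,170,-56 -> [ 152.2 -104.4   52.6] [ 0.     0.    -0.193]
453,-288,100,-51 -> [169.6 -72.6  70. ] [ 0.     0.    -0.087]
453,-288,7,-51 -> [ 0.  0. 93.] [0. 0. 0.]
261 [119 119 119 116 116 117 118 118 118 115 105  88  72  65  65  64  63  62
  62  63  64  63  66  76  95 107 115 119 121 121 121]
264 [118 119 119 120 120 120 119 118 114  97  80  79  87  95 101 103 103 102
 100  95  85  72  56  52  55  67  90 110 119 120 120]
267 [117 117 117 118 118 118 116 114 107 102 101 103 105 106 103  99  98 103
 105 106 106 106 102  86  57  41  61  98 116 121 121]
270 [116 115 115 118 119 119 119 110 103 102 104 103  93  68  47  49  62  72
  79  90 102 107 108 106  89  60  54  91 115 120 122]
273 [115 118 119 119 120 120 117 110 104 101 103 101  87  62  42  44  57  65
  75  91 101 105 107 103  84  54  58  94 115 121 121]
276 [117 116 115 117 118 118 117 115 110 105 102 102 102 101 101  99  99 101
 104 105 107 107 100  79  59  70  97 113 118 119 120]
279 [119 119 118 117 116 117 118 119 119 117 115 113 107 105 104 104 102  99
  98  93  81  76  83  99 110 116 118 118 117 118 120]
```

Request:
{"name": "jog_arm", "arguments": {
  "increments": [
    {"tx": 152,"ty": -104,"tz": 52,"wz": -0.19,"gripper": 0.75},
    {"tx": 152,"ty": -104,"tz": 52,"wz": -0.19,"gripper": 0.75},
    {"tx": 152,"ty": -104,"tz": 52,"wz": -0.19,"gripper": 0.75},
    {"tx": 152,"ty": -104,"tz": 52,"wz": -0.19,"gripper": 0.75},
    {"tx": 152,"ty": -104,"tz": 52,"wz": -0.19,"gripper": 0.75}
  ],
  "grip_force": 40
}}

```text
validation failed for argument at $.in...
```

Request:
{"name": "jog_arm", "arguments": {
  "increments": [
    {"tx": 170,"ty": -73,"tz": 70,"wz": -0.09,"gripper": 0.75},
    {"tx": 170,"ty": -73,"tz": 70,"wz": -0.09,"gripper": 0.75},
    {"tx": 170,"ty": -73,"tz": 70,"wz": -0.09,"gripper": 0.75},
    {"tx": 170,"ty": -73,"tz": 70,"wz": -0.09,"gripper": 0.75},
    {"tx": 170,"ty": -73,"tz": 70,"wz": -0.09,"gripper": 0.75}
  ]
}}

```text
validation failed for argument at $.in...
```

```bash
python3 plan.py 453.3,-288,40,-51 453.3,-288,7,-51
```

```text
t 0.7 p [ 253.6 -598.5  222.6] th -67.0 grip 86.7 0.0 F [-0.3 -0.1  0. ]
453.3,-288,40,-51 -> [ 305.1 -208.   182.6] [ 0.    0.   -0.28]
453.3,-288,7,-51 -> [ 0.  0. 33.] [0. 0. 0.]
```

Request:
{"name": "jog_arm", "arguments": {
  "increments": [
    {"tx": 152,"ty": -104,"tz": 52,"wx": 0,"wy": 0,"wz": -0.19,"gripper": 0.75},
    {"tx": 152,"ty": -104,"tz": 52,"wx": 0,"wy": 0,"wz": -0.19,"gripper": 0.75},
    {"tx": 152,"ty": -104,"tz": 52,"wx": 0,"wy": 0,"wz": -0.19,"gripper": 0.75},
    {"tx": 152,"ty": -104,"tz": 52,"wx": 0,"wy": 0,"wz": -0.19,"gripper": 0.75},
    {"tx": 152,"ty": -104,"tz": 52,"wx": 0,"wy": 0,"wz": -0.19,"gripper": 0.75}
  ],
  "grip_force": 40
}}

```text
time: 1.12
position: [0.3557, -0.4385, 0.1696]
tool_rot: [-3.001, -0.921, -0.002]
ft_force: [0.1, 0.1, 0.8]
grip_width: 0.775
grip_force: 0.0
```

Request:
{"name": "jog_arm", "arguments": {
  "increments": [
    {"tx": 170,"ty": -73,"tz": 70,"wx": 0,"wy": 0,"wz": -0.09,"gripper": 0.75},
    {"tx": 170,"ty": -73,"tz": 70,"wx": 0,"wy": 0,"wz": -0.09,"gripper": 0.75},
    {"tx": 170,"ty": -73,"tz": 70,"wx": 0,"wy": 0,"wz": -0.09,"gripper": 0.75},
    {"tx": 170,"ty": -73,"tz": 70,"wx": 0,"wy": 0,"wz": -0.09,"gripper": 0.75},
    {"tx": 170,"ty": -73,"tz": 70,"wx": 0,"wy": 0,"wz": -0.09,"gripper": 0.75}
  ]
}}

```text
time: 1.53
position: [0.4549, -0.2845, 0.0998]
tool_rot: [-2.959, -1.053, -0.001]
ft_force: [-0.5, 1.2, -0.2]
grip_width: 0.753
grip_force: 0.0
```

```bash
python3 plan.py 453.3,-288,40,-51 453.3,-288,7,-51
```

```text
t 1.53 p [ 454.9 -284.5   99.8] th -50.8 grip 65.5 0.0 F [-0.5  1.2 -0.2]
453.3,-288,40,-51 -> [-3.5  1.8 59.7] [-0.001 -0.001  0.003]
453.3,-288,7,-51 -> [ 0.  0. 33.] [0. 0. 0.]
```

Request:
{"name": "jog_arm", "arguments": {
  "increments": [
    {"tx": 0,"ty": 0,"tz": 20,"wx": 0,"wy": 0,"wz": 0,"gripper": 0.75},
    {"tx": 0,"ty": 0,"tz": 40,"wx": 0,"wy": 0,"wz": 0,"gripper": 0.75},
    {"tx": 0,"ty": 0,"tz": 60,"wx": 0,"wy": 0,"wz": 0,"gripper": 0.75},
    {"tx": 0,"ty": 0,"tz": 65,"wx": 0,"wy": 0,"wz": 0,"gripper": 0.75},
    {"tx": 0,"ty": 0,"tz": 65,"wx": 0,"wy": 0,"wz": 0,"gripper": 0.75}
  ]
}}

```text
time: 1.95
position: [0.4523, -0.2874, 0.0341]
tool_rot: [-2.959, -1.048, 0.003]
ft_force: [0.1, -0.1, 0.6]
grip_width: 0.749
grip_force: 0.0
```

```bash
python3 plan.py 453.3,-288,7,-51 453.3,-288,120,-51 530,-100,120,-32 615,90,120,-13.7
python3 - <<'E'
from h import *; from poses import poses
from bench import vision
d=vision.get_image("scene")
overlay(d,{k:poses[k] for k in("plug_gauge","snap_gauge","case_snap")},220,90,370,260,3.5,"pics/s1.png")
E
```

```text
t 1.95 p [ 452.3 -287.4   34.1] th -51.0 grip 65.1 0.0 F [ 0.1 -0.1  0.6]
453.3,-288,7,-51 -> [ 0.5  1.2 27.1] [-0.003  0.001  0.   ]
453.3,-288,120,-51 -> [   0.    0. -113.] [0. 0. 0.]
530,-100,120,-32 -> [177.9 -97.8   0. ] [ 0.     0.    -0.332]
615,90,120,-13.7 -> [206.2 -28.6   0. ] [ 0.     0.    -0.319]
```

View pics/s1.png

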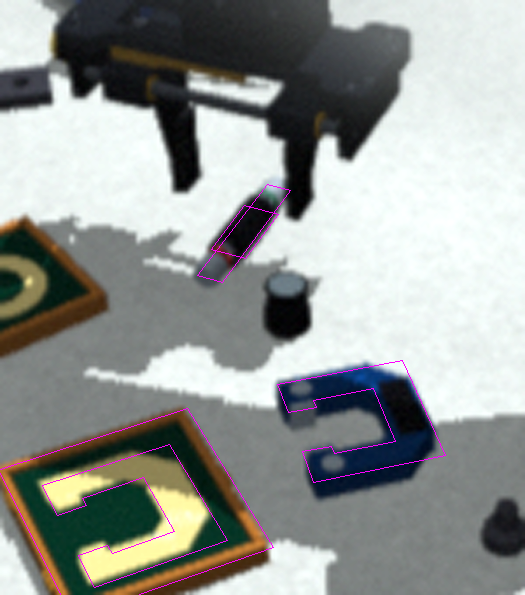

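The gripper straddles the plug gauge's handle, whose outline runs from (200,275) to (280,190) in the crop. The scene camera sits 2-3 px off the top camera, which is harmless.

Request:
{"name": "jog_arm", "arguments": {
  "increments": [
    {"tx": 0,"ty": 0,"tz": 14,"wx": 0,"wy": 0,"wz": 0,"gripper": 0.75},
    {"tx": 0,"ty": 0,"tz": 27,"wx": 0,"wy": 0,"wz": 0,"gripper": 0.75},
    {"tx": 0,"ty": 0,"tz": 27,"wx": 0,"wy": 0,"wz": 0,"gripper": 0.4},
    {"tx": 0,"ty": 0,"tz": 27,"wx": 0,"wy": 0,"wz": 0,"gripper": 0.1},
    {"tx": 0,"ty": 0,"tz": 27,"wx": 0,"wy": 0,"wz": 0,"gripper": 0.1}
  ],
  "grip_force": 40
}}

```text
time: 2.42
position: [0.4544, -0.2888, 0.0101]
tool_rot: [2.96, 1.048, 0.002]
ft_force: [0.6, -1.2, 0.6]
grip_width: 0.6
grip_force: 0.0
```

Request:
{"name": "jog_arm", "arguments": {
  "increments": [
    {"tx": 0,"ty": 0,"tz": 0,"wx": 0,"wy": 0,"wz": 0,"gripper": 0.1},
    {"tx": 0,"ty": 0,"tz": 0,"wx": 0,"wy": 0,"wz": 0,"gripper": 0.1},
    {"tx": 0,"ty": 0,"tz": 0,"wx": 0,"wy": 0,"wz": 0,"gripper": 0.1},
    {"tx": 0,"ty": 0,"tz": 0,"wx": 0,"wy": 0,"wz": 0,"gripper": 0.1},
    {"tx": 0,"ty": 0,"tz": 0,"wx": 0,"wy": 0,"wz": 0,"gripper": 0.1}
  ]
}}

```text
time: 2.83
position: [0.4535, -0.2882, 0.0089]
tool_rot: [2.961, 1.049, 0.0]
ft_force: [-0.8, -0.2, 3.3]
grip_width: 0.243
grip_force: 39.9
```

Request:
{"name": "jog_arm", "arguments": {
  "increments": [
    {"tx": 0,"ty": 0,"tz": -5,"wx": 0,"wy": 0,"wz": 0,"gripper": 0.1},
    {"tx": 0,"ty": 0,"tz": -20,"wx": 0,"wy": 0,"wz": 0,"gripper": 0.1},
    {"tx": 0,"ty": 0,"tz": -45,"wx": 0,"wy": 0,"wz": 0,"gripper": 0.1},
    {"tx": 0,"ty": 0,"tz": -70,"wx": 0,"wy": 0,"wz": 0,"gripper": 0.1},
    {"tx": 0,"ty": 0,"tz": -80,"wx": 0,"wy": 0,"wz": 0,"gripper": 0.1}
  ]
}}

```text
time: 3.25
position: [0.4551, -0.289, 0.0918]
tool_rot: [2.958, 1.048, 0.004]
ft_force: [1.2, 0.7, -0.7]
grip_width: 0.242
grip_force: 39.9
```

Request:
{"name": "jog_arm", "arguments": {
  "increments": [
    {"tx": 22,"ty": -12,"tz": 0,"wx": 0,"wy": 0,"wz": -0.04,"gripper": 0.1},
    {"tx": 55,"ty": -30,"tz": 0,"wx": 0,"wy": 0,"wz": -0.12,"gripper": 0.1},
    {"tx": 90,"ty": -49,"tz": 0,"wx": 0,"wy": 0,"wz": -0.22,"gripper": 0.1},
    {"tx": 125,"ty": -69,"tz": 0,"wx": 0,"wy": 0,"wz": -0.32,"gripper": 0.1},
    {"tx": 155,"ty": -85,"tz": 0,"wx": 0,"wy": 0,"wz": -0.4,"gripper": 0.1}
  ]
}}

```text
time: 3.67
position: [0.5206, -0.1215, 0.0882]
tool_rot: [-2.688, -1.624, -0.0]
ft_force: [1.0, 0.9, -1.0]
grip_width: 0.244
grip_force: 39.9
```

```bash
python3 plan.py 615,90,70,-13.7
```

```text
t 3.67 p [ 520.6 -121.5   88.2] th -27.7 grip 21.2 39.9 F [ 1.   0.9 -1. ]
615,90,70,-13.7 -> [231.1 -14.9  18.4] [-0.    -0.001 -0.245]
```

Request:
{"name": "jog_arm", "arguments": {
  "increments": [
    {"tx": 30,"ty": -2,"tz": 0,"wx": 0,"wy": 0,"wz": -0.04,"gripper": 0.1},
    {"tx": 68,"ty": -4,"tz": 0,"wx": 0,"wy": 0,"wz": -0.1,"gripper": 0.1},
    {"tx": 106,"ty": -7,"tz": 0,"wx": 0,"wy": 0,"wz": -0.16,"gripper": 0.1},
    {"tx": 144,"ty": -9,"tz": 0,"wx": 0,"wy": 0,"wz": -0.21,"gripper": 0.1},
    {"tx": 180,"ty": -12,"tz": 0,"wx": 0,"wy": 0,"wz": -0.245,"gripper": 0.1}
  ]
}}

```text
time: 4.08
position: [0.5948, 0.0418, 0.088]
tool_rot: [-2.474, -1.936, 0.0]
ft_force: [0.8, 0.1, -1.3]
grip_width: 0.245
grip_force: 39.9
```

```bash
python3 plan.py 615,90,70,-13.7
```

```text
t 4.08 p [594.8  41.8  88. ] th -13.9 grip 21.3 39.9 F [ 0.8  0.1 -1.3]
615,90,70,-13.7 -> [51.7  8.  18. ] [-0.     0.    -0.003]
```

Request:
{"name": "jog_arm", "arguments": {
  "increments": [
    {"tx": 20,"ty": 3,"tz": 0,"wx": 0,"wy": 0,"wz": 0,"gripper": 0.1},
    {"tx": 40,"ty": 6,"tz": 5,"wx": 0,"wy": 0,"wz": 0,"gripper": 0.1},
    {"tx": 52,"ty": 8,"tz": 20,"wx": 0,"wy": 0,"wz": 0,"gripper": 0.1},
    {"tx": 52,"ty": 8,"tz": 35,"wx": 0,"wy": 0,"wz": 0,"gripper": 0.1},
    {"tx": 52,"ty": 8,"tz": 45,"wx": 0,"wy": 0,"wz": 0,"gripper": 0.1}
  ]
}}

```text
time: 4.5
position: [0.6138, 0.0896, 0.0414]
tool_rot: [-2.473, -1.935, 0.003]
ft_force: [0.2, -1.0, -2.5]
grip_width: 0.241
grip_force: 39.9
```

```bash
cat > look.py <<'E'
import sys; from h import *; from poses import poses; from bench import vision
cam,fn,names=sys.argv[1],sys.argv[2],sys.argv[3].split(","); b=[int(v) for v in sys.argv[4:8]]
overlay(vision.get_image(cam),{k:poses[k] for k in names},*b,min(5,780/(b[2]-b[0]),580/(b[3]-b[1])),f"pics/{fn}.png")
E
python3 plan.py 615,90,19,-13.7; python3 look.py scene s2 case_plug 250 180 360 370
```

```text
t 4.5 p [613.8  89.6  41.4] th -13.9 grip 21.0 39.9 F [ 0.2 -1.  -2.5]
615,90,19,-13.7 -> [ 0.7  1.2 22.4] [-0.003  0.    -0.004]
```

View pics/s2.png

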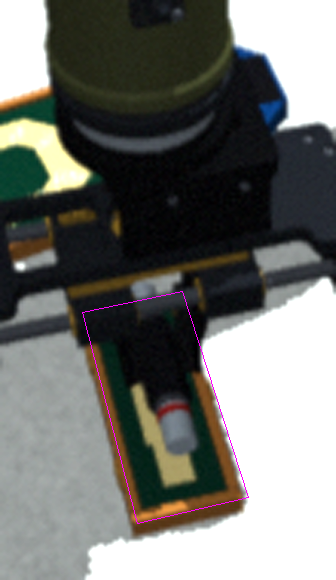

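The plug is held level over its case with the red end at (178,430), in line with the outline. Now I lower it.

Request:
{"name": "jog_arm", "arguments": {
  "increments": [
    {"tx": 0,"ty": 1,"tz": 6,"wx": 0,"wy": 0,"wz": 0,"gripper": 0.1},
    {"tx": 0,"ty": 1,"tz": 12,"wx": 0,"wy": 0,"wz": 0,"gripper": 0.1},
    {"tx": 0,"ty": 1,"tz": 17,"wx": 0,"wy": 0,"wz": 0,"gripper": 0.1},
    {"tx": 0,"ty": 1,"tz": 20,"wx": 0,"wy": 0,"wz": 0,"gripper": 0.1},
    {"tx": 0,"ty": 1,"tz": 21,"wx": 0,"wy": 0,"wz": 0,"gripper": 0.1}
  ]
}}

```text
time: 4.97
position: [0.6157, 0.0877, 0.0222]
tool_rot: [-2.477, -1.933, 0.001]
ft_force: [0.2, 0.1, -1.6]
grip_width: 0.24
grip_force: 39.9
```

Request:
{"name": "jog_arm", "arguments": {
  "increments": [
    {"tx": 0,"ty": 0,"tz": 0,"wx": 0,"wy": 0,"wz": 0,"gripper": 0.1},
    {"tx": 0,"ty": 0,"tz": 0.5,"wx": 0,"wy": 0,"wz": 0,"gripper": 0.1},
    {"tx": 0,"ty": 0,"tz": 0.5,"wx": 0,"wy": 0,"wz": 0,"gripper": 0.1},
    {"tx": 0,"ty": 0,"tz": 1,"wx": 0,"wy": 0,"wz": 0,"gripper": 0.1},
    {"tx": 0,"ty": 0,"tz": 1,"wx": 0,"wy": 0,"wz": 0,"gripper": 0.1}
  ]
}}

```text
time: 5.38
position: [0.616, 0.0882, 0.0217]
tool_rot: [2.476, 1.933, 0.0]
ft_force: [0.6, 0.3, -1.1]
grip_width: 0.244
grip_force: 39.9
```

Request:
{"name": "jog_arm", "arguments": {
  "increments": [
    {"tx": 0,"ty": 0,"tz": 0.7,"wx": 0,"wy": 0,"wz": 0,"gripper": 0.1},
    {"tx": 0,"ty": 0,"tz": 1.5,"wx": 0,"wy": 0,"wz": 0,"gripper": 0.1},
    {"tx": 0,"ty": 0,"tz": 2,"wx": 0,"wy": 0,"wz": 0,"gripper": 0.1},
    {"tx": 0,"ty": 0,"tz": 2,"wx": 0,"wy": 0,"wz": 0,"gripper": 0.1},
    {"tx": 0,"ty": 0,"tz": 2,"wx": 0,"wy": 0,"wz": 0,"gripper": 0.1}
  ]
}}

```text
time: 5.8
position: [0.6158, 0.0882, 0.0195]
tool_rot: [-2.476, -1.933, 0.0]
ft_force: [-0.3, -0.3, -1.6]
grip_width: 0.238
grip_force: 39.9
```

Request:
{"name": "jog_arm", "arguments": {
  "increments": [
    {"tx": 0,"ty": 0,"tz": 0.5,"wx": 0,"wy": 0,"wz": 0,"gripper": 0.1},
    {"tx": 0,"ty": 0,"tz": 1,"wx": 0,"wy": 0,"wz": 0,"gripper": 0.1},
    {"tx": 0,"ty": 0,"tz": 1,"wx": 0,"wy": 0,"wz": 0,"gripper": 0.1},
    {"tx": 0,"ty": 0,"tz": 1,"wx": 0,"wy": 0,"wz": 0,"gripper": 0.1},
    {"tx": 0,"ty": 0,"tz": 1,"wx": 0,"wy": 0,"wz": 0,"gripper": 0.1}
  ]
}}

```text
time: 6.22
position: [0.616, 0.0882, 0.0189]
tool_rot: [2.476, 1.933, 0.0]
ft_force: [-1.8, 0.5, 3.4]
grip_width: 0.245
grip_force: 39.9
```

Request:
{"name": "jog_arm", "arguments": {
  "increments": [
    {"tx": 0,"ty": 0,"tz": 0,"wx": 0,"wy": 0,"wz": 0,"gripper": 0.3},
    {"tx": 0,"ty": 0,"tz": 0,"wx": 0,"wy": 0,"wz": 0,"gripper": 0.4},
    {"tx": 0,"ty": 0,"tz": 0,"wx": 0,"wy": 0,"wz": 0,"gripper": 0.5},
    {"tx": 0,"ty": 0,"tz": 0,"wx": 0,"wy": 0,"wz": 0,"gripper": 0.5},
    {"tx": 0,"ty": 0,"tz": 0,"wx": 0,"wy": 0,"wz": 0,"gripper": 0.5}
  ]
}}

```text
time: 6.63
position: [0.6159, 0.0882, 0.0184]
tool_rot: [-2.476, -1.933, -0.0]
ft_force: [-0.1, 0.1, -0.1]
grip_width: 0.477
grip_force: 0.0
```

Request:
{"name": "jog_arm", "arguments": {
  "increments": [
    {"tx": 0,"ty": 0,"tz": -5,"wx": 0,"wy": 0,"wz": 0,"gripper": 0.5},
    {"tx": 0,"ty": 0,"tz": -20,"wx": 0,"wy": 0,"wz": 0,"gripper": 0.5},
    {"tx": 0,"ty": 0,"tz": -45,"wx": 0,"wy": 0,"wz": 0,"gripper": 1},
    {"tx": 0,"ty": 0,"tz": -70,"wx": 0,"wy": 0,"wz": 0,"gripper": 1},
    {"tx": 0,"ty": 0,"tz": -70,"wx": 0,"wy": 0,"wz": 0,"gripper": 1}
  ]
}}

```text
time: 7.05
position: [0.6198, 0.0895, 0.0955]
tool_rot: [2.472, 1.93, 0.014]
ft_force: [1.1, 1.0, 0.7]
grip_width: 0.645
grip_force: 0.0
```

```bash
python3 plan.py 461.5,105.8,80,13 461.5,105.8,9,13
```

```text
t 7.05 p [619.8  89.5  95.5] th -14.0 grip 56.1 0.0 F [1.1 1.  0.7]
461.5,105.8,80,13 -> [ -22.5 -157.7   13.9] [ 0.01  -0.001 -0.472]
461.5,105.8,9,13 -> [ 0.  0. 71.] [0. 0. 0.]
```

Request:
{"name": "jog_arm", "arguments": {
  "increments": [
    {"tx": -5,"ty": -35,"tz": 0,"wx": 0,"wy": 0,"wz": -0.1,"gripper": 1},
    {"tx": -10,"ty": -72,"tz": 0,"wx": 0,"wy": 0,"wz": -0.21,"gripper": 1},
    {"tx": -15,"ty": -110,"tz": 0,"wx": 0,"wy": 0,"wz": -0.33,"gripper": 1},
    {"tx": -20,"ty": -140,"tz": 0,"wx": 0,"wy": 0,"wz": -0.45,"gripper": 1},
    {"tx": -20,"ty": -154,"tz": 0,"wx": 0,"wy": 0,"wz": -0.47,"gripper": 1}
  ]
}}

```text
time: 7.47
position: [0.4576, 0.1063, 0.0885]
tool_rot: [1.949, 2.463, -0.005]
ft_force: [1.1, 0.0, -0.5]
grip_width: 0.976
grip_force: 0.0
```

Request:
{"name": "jog_arm", "arguments": {
  "increments": [
    {"tx": 0,"ty": 0,"tz": 15,"wx": 0,"wy": 0,"wz": 0,"gripper": 1},
    {"tx": 0,"ty": 0,"tz": 35,"wx": 0,"wy": 0,"wz": 0,"gripper": 1},
    {"tx": 0,"ty": 0,"tz": 45,"wx": 0,"wy": 0,"wz": 0,"gripper": 1},
    {"tx": 0,"ty": 0,"tz": 45,"wx": 0,"wy": 0,"wz": 0,"gripper": 1},
    {"tx": 0,"ty": 0,"tz": 45,"wx": 0,"wy": 0,"wz": 0,"gripper": 1}
  ]
}}

```text
time: 7.88
position: [0.4616, 0.1064, 0.0437]
tool_rot: [-1.957, -2.457, 0.0]
ft_force: [0.5, 0.1, 0.4]
grip_width: 0.996
grip_force: 0.0
```

```bash
python3 plan.py 461.5,105.8,9,13; python3 look.py scene s3 ring_large,case_plug 260 200 460 400
```

```text
t 7.88 p [461.6 106.4  43.7] th 12.9 grip 86.7 0.0 F [0.5 0.1 0.4]
461.5,105.8,9,13 -> [-0.6 -0.2 34.7] [-0.001 -0.    -0.002]
```

View pics/s3.png

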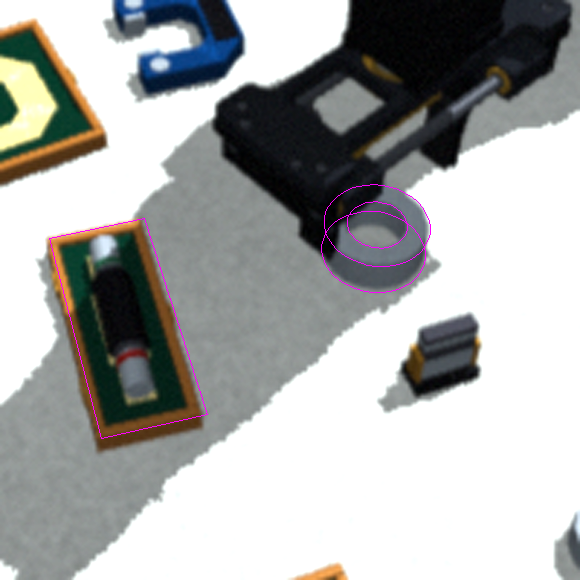

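The plug lies in its case at (120,320), on its outline. The gripper straddles the large ring at (377,235), clear of the stack at (442,360).

Request:
{"name": "jog_arm", "arguments": {
  "increments": [
    {"tx": 0,"ty": 0,"tz": 15,"wx": 0,"wy": 0,"wz": 0,"gripper": 1},
    {"tx": 0,"ty": 0,"tz": 30,"wx": 0,"wy": 0,"wz": 0,"gripper": 1},
    {"tx": 0,"ty": 0,"tz": 35,"wx": 0,"wy": 0,"wz": 0,"gripper": 1},
    {"tx": 0,"ty": 0,"tz": 35,"wx": 0,"wy": 0,"wz": 0,"gripper": 0.6},
    {"tx": 0,"ty": 0,"tz": 35,"wx": 0,"wy": 0,"wz": 0,"gripper": 0.55}
  ]
}}

```text
time: 8.35
position: [0.4621, 0.1064, 0.0092]
tool_rot: [1.958, 2.457, 0.001]
ft_force: [-0.6, 0.7, 0.2]
grip_width: 0.923
grip_force: 0.0
```

Request:
{"name": "jog_arm", "arguments": {
  "increments": [
    {"tx": 0,"ty": 0,"tz": 0,"wx": 0,"wy": 0,"wz": 0,"gripper": 0.5},
    {"tx": 0,"ty": 0,"tz": 0,"wx": 0,"wy": 0,"wz": 0,"gripper": 0.5},
    {"tx": 0,"ty": 0,"tz": 0,"wx": 0,"wy": 0,"wz": 0,"gripper": 0.5},
    {"tx": 0,"ty": 0,"tz": 0,"wx": 0,"wy": 0,"wz": 0,"gripper": 0.5},
    {"tx": 0,"ty": 0,"tz": 0,"wx": 0,"wy": 0,"wz": 0,"gripper": 0.5}
  ]
}}

```text
time: 8.77
position: [0.462, 0.1062, 0.0092]
tool_rot: [1.957, 2.456, 0.0]
ft_force: [-0.7, -0.7, 5.4]
grip_width: 0.681
grip_force: 40.0
```

```bash
python3 plan.py 461.5,105.8,90,13 520,-60,90,-7 605.3,-306.7,90,-27
```

```text
t 8.77 p [462.  106.2   9.2] th 12.9 grip 59.2 40.0 F [-0.7 -0.7  5.4]
461.5,105.8,90,13 -> [ -0.3  -0.6 -80.8] [ 0.001  0.001 -0.002]
520,-60,90,-7 -> [-174.7   19.7    0. ] [0.    0.    0.349]
605.3,-306.7,90,-27 -> [-234.5  114.7    0. ] [0.    0.    0.349]
```

Request:
{"name": "jog_arm", "arguments": {
  "increments": [
    {"tx": 0,"ty": 0,"tz": -5,"wx": 0,"wy": 0,"wz": 0,"gripper": 0.5},
    {"tx": 0,"ty": 0,"tz": -20,"wx": 0,"wy": 0,"wz": 0,"gripper": 0.5},
    {"tx": 0,"ty": 0,"tz": -45,"wx": 0,"wy": 0,"wz": 0,"gripper": 0.5},
    {"tx": 0,"ty": 0,"tz": -70,"wx": 0,"wy": 0,"wz": 0,"gripper": 0.5},
    {"tx": 0,"ty": 0,"tz": -80,"wx": 0,"wy": 0,"wz": 0,"gripper": 0.5}
  ]
}}

```text
time: 9.18
position: [0.4629, 0.1067, 0.091]
tool_rot: [1.956, 2.455, 0.004]
ft_force: [1.8, -0.2, -3.5]
grip_width: 0.681
grip_force: 40.0
```

Request:
{"name": "jog_arm", "arguments": {
  "increments": [
    {"tx": -25,"ty": 3,"tz": 0,"wx": 0,"wy": 0,"wz": 0.05,"gripper": 0.5},
    {"tx": -60,"ty": 7,"tz": 0,"wx": 0,"wy": 0,"wz": 0.12,"gripper": 0.5},
    {"tx": -98,"ty": 11,"tz": 0,"wx": 0,"wy": 0,"wz": 0.2,"gripper": 0.5},
    {"tx": -137,"ty": 15,"tz": 0,"wx": 0,"wy": 0,"wz": 0.28,"gripper": 0.5},
    {"tx": -175,"ty": 20,"tz": 0,"wx": 0,"wy": 0,"wz": 0.35,"gripper": 0.5}
  ]
}}

```text
time: 9.6
position: [0.5196, -0.062, 0.0877]
tool_rot: [-2.36, -2.074, 0.002]
ft_force: [0.3, 0.3, -3.0]
grip_width: 0.686
grip_force: 40.0
```

Request:
{"name": "jog_arm", "arguments": {
  "increments": [
    {"tx": -35,"ty": 17,"tz": 0,"wx": 0,"wy": 0,"wz": 0.05,"gripper": 0.5},
    {"tx": -70,"ty": 34,"tz": 0,"wx": 0,"wy": 0,"wz": 0.12,"gripper": 0.5},
    {"tx": -105,"ty": 51,"tz": 0,"wx": 0,"wy": 0,"wz": 0.2,"gripper": 0.5},
    {"tx": -140,"ty": 68,"tz": 0,"wx": 0,"wy": 0,"wz": 0.28,"gripper": 0.5},
    {"tx": -170,"ty": 83,"tz": 0,"wx": 0,"wy": 0,"wz": 0.35,"gripper": 0.5}
  ]
}}

```text
time: 10.02
position: [0.5806, -0.2423, 0.087]
tool_rot: [-2.686, -1.628, 0.003]
ft_force: [-0.0, -0.3, -2.7]
grip_width: 0.68
grip_force: 40.0
```

```bash
python3 plan.py 605.3,-306.7,50,-27 605.3,-306.7,19.2,-27
```

```text
t 10.02 p [ 580.6 -242.3   87. ] th -27.6 grip 59.2 40.0 F [-0.  -0.3 -2.7]
605.3,-306.7,50,-27 -> [-45.6  51.7  37. ] [-0.001  0.001 -0.01 ]
605.3,-306.7,19.2,-27 -> [ 0.   0.  30.8] [0. 0. 0.]
```

Request:
{"name": "jog_arm", "arguments": {
  "increments": [
    {"tx": -18,"ty": 20,"tz": 0,"wx": 0,"wy": 0,"wz": 0,"gripper": 0.5},
    {"tx": -35,"ty": 40,"tz": 5,"wx": 0,"wy": 0,"wz": 0,"gripper": 0.5},
    {"tx": -45,"ty": 51,"tz": 20,"wx": 0,"wy": 0,"wz": 0,"gripper": 0.5},
    {"tx": -46,"ty": 52,"tz": 35,"wx": 0,"wy": 0,"wz": 0,"gripper": 0.5},
    {"tx": -46,"ty": 52,"tz": 46,"wx": 0,"wy": 0,"wz": 0,"gripper": 0.5}
  ]
}}

```text
time: 10.43
position: [0.6047, -0.3044, 0.0392]
tool_rot: [-2.681, -1.632, 0.004]
ft_force: [-0.4, -0.1, -3.7]
grip_width: 0.68
grip_force: 40.0
```

Request:
{"name": "jog_arm", "arguments": {
  "increments": [
    {"tx": 0,"ty": 0,"tz": 6,"wx": 0,"wy": 0,"wz": 0,"gripper": 0.5},
    {"tx": 0,"ty": 0,"tz": 12,"wx": 0,"wy": 0,"wz": 0,"gripper": 0.5},
    {"tx": 0,"ty": 0,"tz": 16,"wx": 0,"wy": 0,"wz": 0,"gripper": 0.5},
    {"tx": 0,"ty": 0,"tz": 18,"wx": 0,"wy": 0,"wz": 0,"gripper": 0.5},
    {"tx": 0,"ty": 0,"tz": 18,"wx": 0,"wy": 0,"wz": 0,"gripper": 0.5}
  ]
}}

```text
time: 10.85
position: [0.6066, -0.303, 0.0247]
tool_rot: [2.681, 1.638, 0.0]
ft_force: [-0.3, -0.5, -2.7]
grip_width: 0.683
grip_force: 40.0
```

```bash
python3 plan.py 605.3,-306.7,19.2,-27
```

```text
t 10.85 p [ 606.6 -303.    24.7] th -27.2 grip 59.4 40.0 F [-0.3 -0.5 -2.7]
605.3,-306.7,19.2,-27 -> [-3.9  0.5  5.5] [ 0.     0.    -0.003]
```

Request:
{"name": "jog_arm", "arguments": {
  "increments": [
    {"tx": -2,"ty": 0,"tz": 1,"wx": 0,"wy": 0,"wz": 0,"gripper": 0.5},
    {"tx": -4,"ty": 0.5,"tz": 2.5,"wx": 0,"wy": 0,"wz": 0,"gripper": 0.5},
    {"tx": -4,"ty": 0.5,"tz": 4,"wx": 0,"wy": 0,"wz": 0,"gripper": 0.5},
    {"tx": -4,"ty": 0.5,"tz": 5,"wx": 0,"wy": 0,"wz": 0,"gripper": 0.5},
    {"tx": -4,"ty": 0.5,"tz": 5,"wx": 0,"wy": 0,"wz": 0,"gripper": 0.5}
  ]
}}

```text
time: 11.27
position: [0.605, -0.3075, 0.0194]
tool_rot: [-2.682, -1.636, 0.0]
ft_force: [-0.2, -0.5, -2.6]
grip_width: 0.679
grip_force: 40.0
```

Request:
{"name": "jog_arm", "arguments": {
  "increments": [
    {"tx": 0,"ty": 0,"tz": 0.3,"wx": 0,"wy": 0,"wz": 0,"gripper": 0.5},
    {"tx": 0,"ty": 0,"tz": 0.6,"wx": 0,"wy": 0,"wz": 0,"gripper": 0.5},
    {"tx": 0,"ty": 0,"tz": 0.6,"wx": 0,"wy": 0,"wz": 0,"gripper": 0.5},
    {"tx": 0,"ty": 0,"tz": 0.6,"wx": 0,"wy": 0,"wz": 0,"gripper": 0.5},
    {"tx": 0,"ty": 0,"tz": 0.6,"wx": 0,"wy": 0,"wz": 0,"gripper": 0.5}
  ]
}}

```text
time: 11.68
position: [0.6051, -0.3074, 0.0193]
tool_rot: [2.682, 1.636, -0.0]
ft_force: [-1.9, 0.3, 1.0]
grip_width: 0.682
grip_force: 40.0
```

Request:
{"name": "jog_arm", "arguments": {
  "increments": [
    {"tx": 0,"ty": 0,"tz": 0,"wx": 0,"wy": 0,"wz": 0,"gripper": 0.75},
    {"tx": 0,"ty": 0,"tz": 0,"wx": 0,"wy": 0,"wz": 0,"gripper": 0.85},
    {"tx": 0,"ty": 0,"tz": 0,"wx": 0,"wy": 0,"wz": 0,"gripper": 0.9},
    {"tx": 0,"ty": 0,"tz": 0,"wx": 0,"wy": 0,"wz": 0,"gripper": 0.9},
    {"tx": 0,"ty": 0,"tz": 0,"wx": 0,"wy": 0,"wz": 0,"gripper": 0.9}
  ]
}}

```text
time: 12.1
position: [0.6055, -0.3076, 0.0192]
tool_rot: [2.681, 1.636, 0.001]
ft_force: [-0.5, -0.1, -0.3]
grip_width: 0.883
grip_force: 0.0
```

Request:
{"name": "jog_arm", "arguments": {
  "increments": [
    {"tx": 0,"ty": 0,"tz": -5,"wx": 0,"wy": 0,"wz": 0,"gripper": 0.9},
    {"tx": 0,"ty": 0,"tz": -25,"wx": 0,"wy": 0,"wz": 0,"gripper": 0.9},
    {"tx": 0,"ty": 0,"tz": -50,"wx": 0,"wy": 0,"wz": 0,"gripper": 0.57},
    {"tx": 0,"ty": 0,"tz": -70,"wx": 0,"wy": 0,"wz": 0,"gripper": 0.57},
    {"tx": 0,"ty": 0,"tz": -70,"wx": 0,"wy": 0,"wz": 0,"gripper": 0.57}
  ]
}}

```text
time: 12.52
position: [0.6084, -0.3086, 0.0948]
tool_rot: [2.675, 1.632, 0.007]
ft_force: [1.4, -0.3, 0.7]
grip_width: 0.752
grip_force: 0.0
```

```bash
python3 plan.py 530,-200,90,-20 451.6,-93.7,90,-13 451.6,-93.7,9,-13; python3 look.py scene s4 snap_gauge 190 130 370 280
```

```text
t 12.52 p [ 608.4 -308.6   94.8] th -27.2 grip 65.4 0.0 F [ 1.4 -0.3  0.7]
530,-200,90,-20 -> [  60.7 -119.4    3.7] [ 0.009  0.    -0.126]
451.6,-93.7,90,-13 -> [  73.1 -110.     0. ] [ 0.     0.    -0.122]
451.6,-93.7,9,-13 -> [ 0.  0. 81.] [0. 0. 0.]
```

View pics/s4.png

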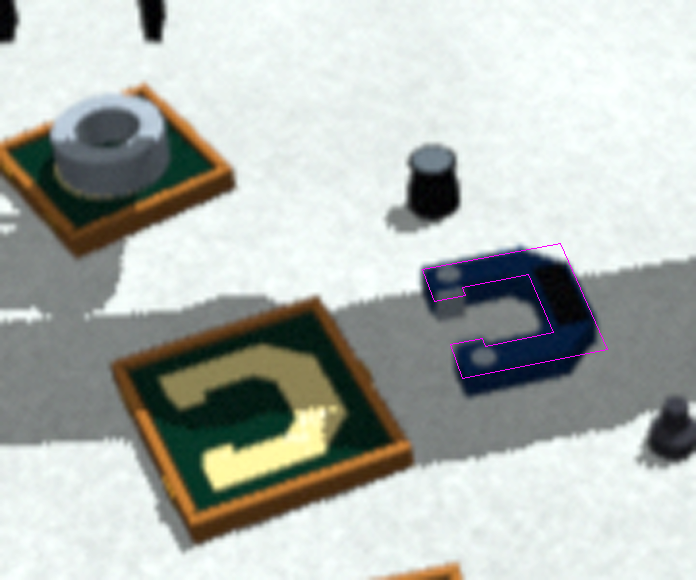

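The large ring lies in its case at (110,145). The snap gauge's bar, with its pad at (565,295), matches the estimate.

Request:
{"name": "jog_arm", "arguments": {
  "increments": [
    {"tx": 18,"ty": -35,"tz": 0,"wx": 0,"wy": 0,"wz": -0.04,"gripper": 0.57},
    {"tx": 36,"ty": -70,"tz": 0,"wx": 0,"wy": 0,"wz": -0.08,"gripper": 0.57},
    {"tx": 54,"ty": -103,"tz": 0,"wx": 0,"wy": 0,"wz": -0.13,"gripper": 0.57},
    {"tx": 61,"ty": -116,"tz": 0,"wx": 0,"wy": 0,"wz": -0.13,"gripper": 0.57},
    {"tx": 61,"ty": -116,"tz": 0,"wx": 0,"wy": 0,"wz": -0.13,"gripper": 0.57}
  ]
}}

```text
time: 12.98
position: [0.5275, -0.1958, 0.088]
tool_rot: [-2.563, -1.812, 0.003]
ft_force: [-0.1, -0.0, -0.6]
grip_width: 0.574
grip_force: 0.0
```

Request:
{"name": "jog_arm", "arguments": {
  "increments": [
    {"tx": 20,"ty": -30,"tz": 0,"wx": 0,"wy": 0,"wz": -0.04,"gripper": 0.57},
    {"tx": 40,"ty": -60,"tz": 0,"wx": 0,"wy": 0,"wz": -0.08,"gripper": 0.57},
    {"tx": 60,"ty": -90,"tz": 0,"wx": 0,"wy": 0,"wz": -0.12,"gripper": 0.57},
    {"tx": 73,"ty": -110,"tz": 20,"wx": 0,"wy": 0,"wz": -0.12,"gripper": 0.57},
    {"tx": 73,"ty": -110,"tz": 40,"wx": 0,"wy": 0,"wz": -0.12,"gripper": 0.57}
  ]
}}

```text
time: 13.4
position: [0.4496, -0.0914, 0.0489]
tool_rot: [2.452, 1.962, -0.001]
ft_force: [-1.3, 0.1, -0.5]
grip_width: 0.571
grip_force: 0.0
```

```bash
python3 plan.py 451.6,-93.7,9,-13
```

```text
t 13.4 p [449.6 -91.4  48.9] th -12.7 grip 49.7 0.0 F [-1.3  0.1 -0.5]
451.6,-93.7,9,-13 -> [-1.8  2.5 39.9] [0.    0.001 0.006]
```

Request:
{"name": "jog_arm", "arguments": {
  "increments": [
    {"tx": -1,"ty": 1,"tz": 10,"wx": 0,"wy": 0,"wz": 0,"gripper": 0.57},
    {"tx": -2,"ty": 2,"tz": 20,"wx": 0,"wy": 0,"wz": 0,"gripper": 0.57},
    {"tx": -2,"ty": 2,"tz": 20,"wx": 0,"wy": 0,"wz": 0,"gripper": 0.57},
    {"tx": -2,"ty": 2,"tz": 20,"wx": 0,"wy": 0,"wz": 0,"gripper": 0.57},
    {"tx": -2,"ty": 2,"tz": 20,"wx": 0,"wy": 0,"wz": 0,"gripper": 0.57}
  ]
}}

```text
time: 13.82
position: [0.4536, -0.0974, 0.0294]
tool_rot: [2.458, 1.956, 0.001]
ft_force: [0.0, -0.1, 0.8]
grip_width: 0.57
grip_force: 0.0
```

```bash
python3 plan.py 451.6,-93.7,8,-13;  python3 look.py scene s5 case_snap 240 130 370 270
```

```text
t 13.82 p [453.6 -97.4  29.4] th -13.0 grip 49.6 0.0 F [ 0.  -0.1  0.8]
451.6,-93.7,8,-13 -> [ 3.1 -2.8 21.4] [ 0.001 -0.     0.001]
```

View pics/s5.png

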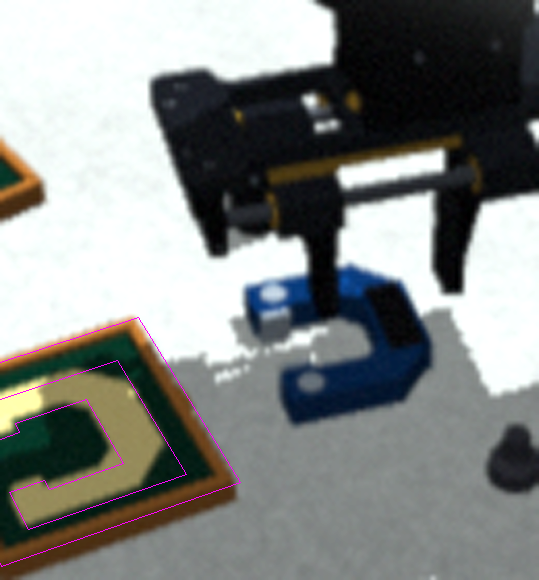

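The inner finger is over the gap at (325,315) and the other is outside the bar. I correct sideways by 3 mm and descend.

Request:
{"name": "jog_arm", "arguments": {
  "increments": [
    {"tx": 3,"ty": -3,"tz": 2,"wx": 0,"wy": 0,"wz": 0,"gripper": 0.57},
    {"tx": 3,"ty": -3,"tz": 8,"wx": 0,"wy": 0,"wz": 0,"gripper": 0.57},
    {"tx": 3,"ty": -3,"tz": 15,"wx": 0,"wy": 0,"wz": 0,"gripper": 0.57},
    {"tx": 3,"ty": -3,"tz": 21,"wx": 0,"wy": 0,"wz": 0,"gripper": 0.57},
    {"tx": 3,"ty": -3,"tz": 21,"wx": 0,"wy": 0,"wz": 0,"gripper": 0.57}
  ]
}}

```text
time: 14.28
position: [0.4491, -0.0928, 0.0064]
tool_rot: [-2.455, -1.957, 0.002]
ft_force: [-0.1, -0.3, -0.2]
grip_width: 0.57
grip_force: 0.0
```

Request:
{"name": "jog_arm", "arguments": {
  "increments": [
    {"tx": 0,"ty": 0,"tz": 0,"wx": 0,"wy": 0,"wz": 0,"gripper": 0.45},
    {"tx": 0,"ty": 0,"tz": 0,"wx": 0,"wy": 0,"wz": 0,"gripper": 0.35},
    {"tx": 0,"ty": 0,"tz": 0,"wx": 0,"wy": 0,"wz": 0,"gripper": 0.1},
    {"tx": 0,"ty": 0,"tz": 0,"wx": 0,"wy": 0,"wz": 0,"gripper": 0.1},
    {"tx": 0,"ty": 0,"tz": 0,"wx": 0,"wy": 0,"wz": 0,"gripper": 0.1}
  ],
  "grip_force": 50
}}

```text
time: 14.7
position: [0.4505, -0.0932, 0.0082]
tool_rot: [2.456, 1.958, 0.0]
ft_force: [-0.4, -0.1, 0.8]
grip_width: 0.277
grip_force: 0.0
```

```bash
python3 plan.py 451.6,-93.7,60,-13; python3 -c "
import numpy as np
t=np.radians(-2.7);print(610-25*np.cos(t),-99.2-25*np.sin(t))"
```

```text
t 14.7 p [450.5 -93.2   8.2] th -12.9 grip 24.1 0.0 F [-0.4 -0.1  0.8]
451.6,-93.7,60,-13 -> [ -0.3   1.2 -51.8] [0.    0.    0.002]
585.0277531259508 -98.02233873225893
```

Request:
{"name": "jog_arm", "arguments": {
  "increments": [
    {"tx": 0,"ty": 0,"tz": 0,"wx": 0,"wy": 0,"wz": 0,"gripper": 0.1},
    {"tx": 0,"ty": 0,"tz": 0,"wx": 0,"wy": 0,"wz": 0,"gripper": 0.1},
    {"tx": 0,"ty": 0,"tz": 0,"wx": 0,"wy": 0,"wz": 0,"gripper": 0.1},
    {"tx": 0,"ty": 0,"tz": -2,"wx": 0,"wy": 0,"wz": 0,"gripper": 0.1},
    {"tx": 0,"ty": 0,"tz": -5,"wx": 0,"wy": 0,"wz": 0,"gripper": 0.1}
  ]
}}

```text
time: 15.12
position: [0.449, -0.0928, 0.0123]
tool_rot: [-2.455, -1.957, 0.003]
ft_force: [-0.1, 0.3, -4.1]
grip_width: 0.245
grip_force: 49.9
```

Request:
{"name": "jog_arm", "arguments": {
  "increments": [
    {"tx": 0,"ty": 0,"tz": -5,"wx": 0,"wy": 0,"wz": 0,"gripper": 0.1},
    {"tx": 0,"ty": 0,"tz": -15,"wx": 0,"wy": 0,"wz": 0,"gripper": 0.1},
    {"tx": 0,"ty": 0,"tz": -25,"wx": 0,"wy": 0,"wz": 0,"gripper": 0.1},
    {"tx": 0,"ty": 0,"tz": -35,"wx": 0,"wy": 0,"wz": 0,"gripper": 0.1},
    {"tx": 0,"ty": 0,"tz": -40,"wx": 0,"wy": 0,"wz": 0,"gripper": 0.1}
  ]
}}

```text
time: 15.53
position: [0.4515, -0.0933, 0.055]
tool_rot: [2.455, 1.956, 0.002]
ft_force: [0.5, -0.3, -2.9]
grip_width: 0.242
grip_force: 49.9
```

```bash
python3 plan.py 585,-98,53,-2.7;  python3 look.py scene s6 case_snap 240 130 370 270
```

```text
t 15.53 p [451.5 -93.3  55. ] th -12.9 grip 21.0 49.9 F [ 0.5 -0.3 -2.9]
585,-98,53,-2.7 -> [ 25.2 131.2   2.4] [ 0.003  0.001 -0.178]
```

View pics/s6.png

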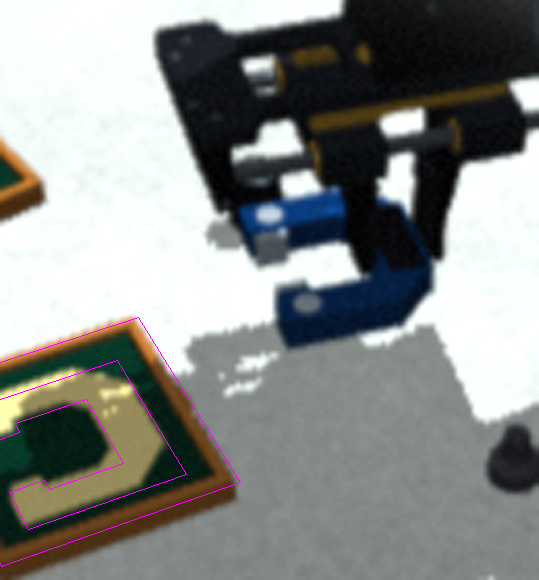

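The snap gauge hangs level, gripped by its back bar at about (390,245). I carry it to its case.

Request:
{"name": "jog_arm", "arguments": {
  "increments": [
    {"tx": 4,"ty": 20,"tz": 0,"wx": 0,"wy": 0,"wz": -0.03,"gripper": 0.1},
    {"tx": 10,"ty": 52,"tz": 0,"wx": 0,"wy": 0,"wz": -0.07,"gripper": 0.1},
    {"tx": 17,"ty": 87,"tz": 0,"wx": 0,"wy": 0,"wz": -0.12,"gripper": 0.1},
    {"tx": 22,"ty": 115,"tz": 0,"wx": 0,"wy": 0,"wz": -0.16,"gripper": 0.1},
    {"tx": 25,"ty": 130,"tz": 0,"wx": 0,"wy": 0,"wz": -0.18,"gripper": 0.1}
  ]
}}

```text
time: 16.0
position: [0.5862, -0.098, 0.0532]
tool_rot: [2.268, 2.171, 0.004]
ft_force: [0.2, -0.0, -3.3]
grip_width: 0.243
grip_force: 49.9
```

Request:
{"name": "jog_arm", "arguments": {
  "increments": [
    {"tx": 0,"ty": 0,"tz": 4,"wx": 0,"wy": 0,"wz": 0,"gripper": 0.1},
    {"tx": 0,"ty": 0,"tz": 12,"wx": 0,"wy": 0,"wz": 0,"gripper": 0.1},
    {"tx": 0,"ty": 0,"tz": 20,"wx": 0,"wy": 0,"wz": 0,"gripper": 0.1},
    {"tx": 0,"ty": 0,"tz": 25,"wx": 0,"wy": 0,"wz": 0,"gripper": 0.1},
    {"tx": 0,"ty": 0,"tz": 25,"wx": 0,"wy": 0,"wz": 0,"gripper": 0.1}
  ]
}}

```text
time: 16.42
position: [0.5801, -0.0979, 0.0259]
tool_rot: [-2.269, -2.169, 0.005]
ft_force: [0.4, -0.9, -4.3]
grip_width: 0.246
grip_force: 49.9
```

```bash
python3 plan.py 585,-98,18.2,-2.7
```

```text
t 16.42 p [580.1 -97.9  25.9] th -2.6 grip 21.4 49.9 F [ 0.4 -0.9 -4.3]
585,-98,18.2,-2.7 -> [0.1 5.  7.7] [-0.004  0.     0.002]
```

Request:
{"name": "jog_arm", "arguments": {
  "increments": [
    {"tx": 0,"ty": 2,"tz": 0,"wx": 0,"wy": 0,"wz": 0,"gripper": 0.1},
    {"tx": 0,"ty": 2,"tz": 1,"wx": 0,"wy": 0,"wz": 0,"gripper": 0.1},
    {"tx": 0,"ty": 2,"tz": 2,"wx": 0,"wy": 0,"wz": 0,"gripper": 0.1},
    {"tx": 0,"ty": 2,"tz": 2,"wx": 0,"wy": 0,"wz": 0,"gripper": 0.1},
    {"tx": 0,"ty": 2,"tz": 2,"wx": 0,"wy": 0,"wz": 0,"gripper": 0.1}
  ]
}}

```text
time: 16.83
position: [0.5847, -0.0978, 0.0262]
tool_rot: [2.271, 2.171, 0.0]
ft_force: [0.5, 0.7, -4.4]
grip_width: 0.245
grip_force: 49.9
```

```bash
python3 plan.py 585,-98,18.2,-2.7
```

```text
t 16.83 p [584.7 -97.8  26.2] th -2.6 grip 21.3 49.9 F [ 0.5  0.7 -4.4]
585,-98,18.2,-2.7 -> [-0.1  0.3  8. ] [0.    0.    0.002]
```

Request:
{"name": "jog_arm", "arguments": {
  "increments": [
    {"tx": 0,"ty": 0,"tz": 2,"wx": 0,"wy": 0,"wz": 0,"gripper": 0.1},
    {"tx": 0,"ty": 0,"tz": 4,"wx": 0,"wy": 0,"wz": 0,"gripper": 0.1},
    {"tx": 0,"ty": 0,"tz": 6,"wx": 0,"wy": 0,"wz": 0,"gripper": 0.1},
    {"tx": 0,"ty": 0,"tz": 7,"wx": 0,"wy": 0,"wz": 0,"gripper": 0.1},
    {"tx": 0,"ty": 0,"tz": 7,"wx": 0,"wy": 0,"wz": 0,"gripper": 0.1}
  ]
}}

```text
time: 17.25
position: [0.5843, -0.0978, 0.0185]
tool_rot: [-2.27, -2.171, 0.001]
ft_force: [0.0, -0.0, -3.9]
grip_width: 0.245
grip_force: 49.9
```

Request:
{"name": "jog_arm", "arguments": {
  "increments": [
    {"tx": 0,"ty": 0,"tz": 0.3,"wx": 0,"wy": 0,"wz": 0,"gripper": 0.1},
    {"tx": 0,"ty": 0,"tz": 0.6,"wx": 0,"wy": 0,"wz": 0,"gripper": 0.1},
    {"tx": 0,"ty": 0,"tz": 0.6,"wx": 0,"wy": 0,"wz": 0,"gripper": 0.1},
    {"tx": 0,"ty": 0,"tz": 0.6,"wx": 0,"wy": 0,"wz": 0,"gripper": 0.1},
    {"tx": 0,"ty": 0,"tz": 0.6,"wx": 0,"wy": 0,"wz": 0,"gripper": 0.1}
  ]
}}

```text
time: 17.67
position: [0.5846, -0.0978, 0.0184]
tool_rot: [2.271, 2.171, 0.0]
ft_force: [0.4, -0.1, -4.1]
grip_width: 0.243
grip_force: 49.9
```

Request:
{"name": "jog_arm", "arguments": {
  "increments": [
    {"tx": 0,"ty": 0,"tz": 0.4,"wx": 0,"wy": 0,"wz": 0,"gripper": 0.1},
    {"tx": 0,"ty": 0,"tz": 0.8,"wx": 0,"wy": 0,"wz": 0,"gripper": 0.1},
    {"tx": 0,"ty": 0,"tz": 0.8,"wx": 0,"wy": 0,"wz": 0,"gripper": 0.1},
    {"tx": 0,"ty": 0,"tz": 0.8,"wx": 0,"wy": 0,"wz": 0,"gripper": 0.1},
    {"tx": 0,"ty": 0,"tz": 0.8,"wx": 0,"wy": 0,"wz": 0,"gripper": 0.1}
  ]
}}

```text
time: 18.08
position: [0.5847, -0.0978, 0.0182]
tool_rot: [2.27, 2.171, -0.0]
ft_force: [-4.6, 0.1, 5.8]
grip_width: 0.242
grip_force: 49.9
```

Request:
{"name": "jog_arm", "arguments": {
  "increments": [
    {"tx": 0,"ty": 0,"tz": 0,"wx": 0,"wy": 0,"wz": 0,"gripper": 0.3},
    {"tx": 0,"ty": 0,"tz": 0,"wx": 0,"wy": 0,"wz": 0,"gripper": 0.4},
    {"tx": 0,"ty": 0,"tz": 0,"wx": 0,"wy": 0,"wz": 0,"gripper": 0.5},
    {"tx": 0,"ty": 0,"tz": 0,"wx": 0,"wy": 0,"wz": 0,"gripper": 0.5},
    {"tx": 0,"ty": 0,"tz": 0,"wx": 0,"wy": 0,"wz": 0,"gripper": 0.5}
  ]
}}

```text
time: 18.5
position: [0.5849, -0.0979, 0.0175]
tool_rot: [2.271, 2.171, 0.001]
ft_force: [-0.7, -0.3, 0.2]
grip_width: 0.471
grip_force: 0.0
```

Request:
{"name": "jog_arm", "arguments": {
  "increments": [
    {"tx": 0,"ty": 0,"tz": -5,"wx": 0,"wy": 0,"wz": 0,"gripper": 0.5},
    {"tx": 0,"ty": 0,"tz": -20,"wx": 0,"wy": 0,"wz": 0,"gripper": 0.5},
    {"tx": 0,"ty": 0,"tz": -45,"wx": 0,"wy": 0,"wz": 0,"gripper": 0.5},
    {"tx": 0,"ty": 0,"tz": -75,"wx": 0,"wy": 0,"wz": 0,"gripper": 0.8},
    {"tx": 0,"ty": 0,"tz": -90,"wx": 0,"wy": 0,"wz": 0,"gripper": 0.8}
  ]
}}

```text
time: 18.92
position: [0.5864, -0.0977, 0.1112]
tool_rot: [2.268, 2.169, 0.004]
ft_force: [1.0, 0.2, -0.6]
grip_width: 0.581
grip_force: 0.0
```

```bash
python3 plan.py 545,40,108,10 505,180,108,22 465,316.4,108,34;  python3 look.py top t7 case_snap,case_plug,case_ring_large 240 170 500 300
```

```text
t 18.92 p [586.4 -97.7 111.2] th -2.6 grip 50.6 0.0 F [ 1.   0.2 -0.6]
545,40,108,10 -> [135.7 -47.5   2.9] [ 0.004  0.001 -0.219]
505,180,108,22 -> [144.8 -15.1   0. ] [ 0.     0.    -0.209]
465,316.4,108,34 -> [141.5  14.    0. ] [ 0.     0.    -0.209]
```

View pics/t7.png

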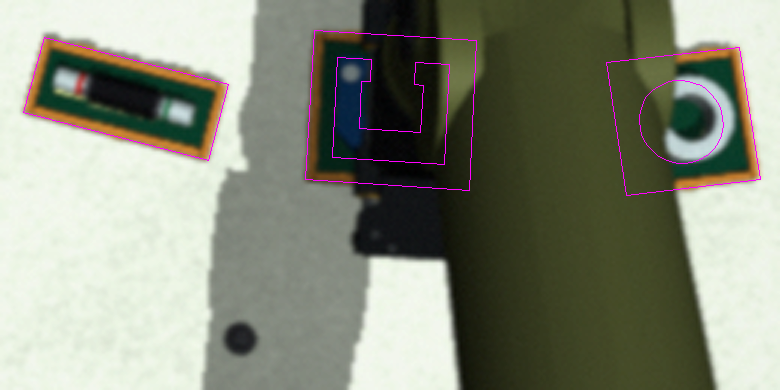

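The plug lies centred in its case at (125,97), and the visible arm of the snap gauge at (350,100) lies on its outline. The large ring, at (700,118), is partly hidden but looks right. On to the small ring.

Request:
{"name": "jog_arm", "arguments": {
  "increments": [
    {"tx": 32,"ty": -11,"tz": 0,"wx": 0,"wy": 0,"wz": -0.05,"gripper": 0.8},
    {"tx": 66,"ty": -23,"tz": 0,"wx": 0,"wy": 0,"wz": -0.1,"gripper": 0.8},
    {"tx": 100,"ty": -35,"tz": 0,"wx": 0,"wy": 0,"wz": -0.16,"gripper": 0.8},
    {"tx": 136,"ty": -46,"tz": 0,"wx": 0,"wy": 0,"wz": -0.22,"gripper": 0.8},
    {"tx": 136,"ty": -46,"tz": 0,"wx": 0,"wy": 0,"wz": -0.22,"gripper": 0.8}
  ]
}}

```text
time: 19.38
position: [0.5423, 0.0498, 0.108]
tool_rot: [-2.001, -2.419, -0.005]
ft_force: [-0.4, 1.7, 0.8]
grip_width: 0.794
grip_force: 0.0
```

Request:
{"name": "jog_arm", "arguments": {
  "increments": [
    {"tx": 34,"ty": -4,"tz": 0,"wx": 0,"wy": 0,"wz": -0.05,"gripper": 0.8},
    {"tx": 70,"ty": -8,"tz": 0,"wx": 0,"wy": 0,"wz": -0.1,"gripper": 0.8},
    {"tx": 106,"ty": -12,"tz": 0,"wx": 0,"wy": 0,"wz": -0.16,"gripper": 0.8},
    {"tx": 145,"ty": -15,"tz": 0,"wx": 0,"wy": 0,"wz": -0.21,"gripper": 0.8},
    {"tx": 145,"ty": -15,"tz": 0,"wx": 0,"wy": 0,"wz": -0.21,"gripper": 0.8}
  ]
}}

```text
time: 19.8
position: [0.5015, 0.1898, 0.1083]
tool_rot: [-1.737, -2.614, -0.007]
ft_force: [-1.0, 0.3, 1.0]
grip_width: 0.798
grip_force: 0.0
```

Request:
{"name": "jog_arm", "arguments": {
  "increments": [
    {"tx": 34,"ty": 4,"tz": 0,"wx": 0,"wy": 0,"wz": -0.05,"gripper": 0.8},
    {"tx": 70,"ty": 8,"tz": 0,"wx": 0,"wy": 0,"wz": -0.1,"gripper": 0.8},
    {"tx": 106,"ty": 11,"tz": 0,"wx": 0,"wy": 0,"wz": -0.16,"gripper": 0.8},
    {"tx": 141,"ty": 14,"tz": 20,"wx": 0,"wy": 0,"wz": -0.21,"gripper": 0.8},
    {"tx": 141,"ty": 14,"tz": 50,"wx": 0,"wy": 0,"wz": -0.21,"gripper": 0.8}
  ]
}}

```text
time: 20.22
position: [0.463, 0.3264, 0.0607]
tool_rot: [-1.457, -2.783, -0.017]
ft_force: [-0.2, 0.8, 0.7]
grip_width: 0.801
grip_force: 0.0
```

Request:
{"name": "jog_arm", "arguments": {
  "increments": [
    {"tx": 0,"ty": 0,"tz": 8,"wx": 0,"wy": 0,"wz": 0,"gripper": 0.8},
    {"tx": 0,"ty": 0,"tz": 16,"wx": 0,"wy": 0,"wz": 0,"gripper": 0.8},
    {"tx": 0,"ty": 0,"tz": 20,"wx": 0,"wy": 0,"wz": 0,"gripper": 0.8},
    {"tx": 0,"ty": 0,"tz": 20,"wx": 0,"wy": 0,"wz": 0,"gripper": 0.8},
    {"tx": 0,"ty": 0,"tz": 20,"wx": 0,"wy": 0,"wz": 0,"gripper": 0.8}
  ]
}}

```text
time: 20.63
position: [0.466, 0.3156, 0.0383]
tool_rot: [1.475, 2.773, 0.001]
ft_force: [-0.2, 0.3, 0.8]
grip_width: 0.797
grip_force: 0.0
```

```bash
python3 plan.py 465,316.4,9,34;  python3 look.py scene s8 ring_small,case_ring_small 310 280 510 470
```

```text
t 20.63 p [466.  315.6  38.3] th 34.0 grip 69.4 0.0 F [-0.2  0.3  0.8]
465,316.4,9,34 -> [ 1.3 -0.4 29.3] [ 0.001  0.001 -0.   ]
```

View pics/s8.png

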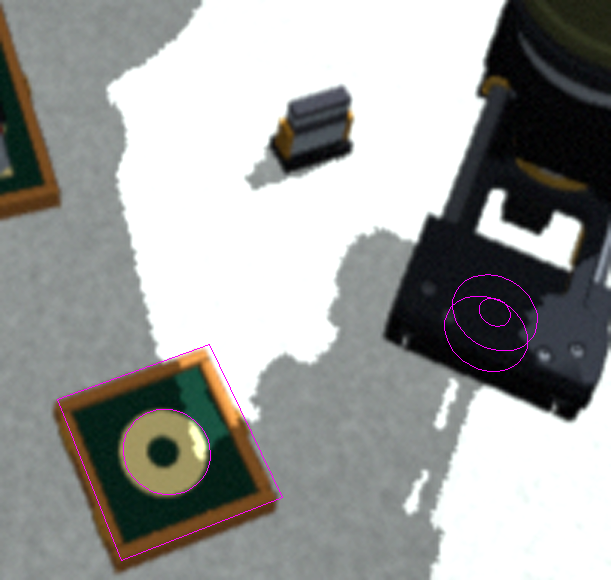

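The gripper hides the small ring, but the pose agrees with the measurement and the stack at (315,130) stands undisturbed. I descend and grip.

Request:
{"name": "jog_arm", "arguments": {
  "increments": [
    {"tx": 1,"ty": 0,"tz": 12,"wx": 0,"wy": 0,"wz": 0,"gripper": 0.8},
    {"tx": 1,"ty": 0,"tz": 24,"wx": 0,"wy": 0,"wz": 0,"gripper": 0.8},
    {"tx": 1,"ty": 0,"tz": 29,"wx": 0,"wy": 0,"wz": 0,"gripper": 0.8},
    {"tx": 1,"ty": 0,"tz": 29,"wx": 0,"wy": 0,"wz": 0,"gripper": 0.6},
    {"tx": 1,"ty": 0,"tz": 29,"wx": 0,"wy": 0,"wz": 0,"gripper": 0.5}
  ],
  "grip_force": 40
}}

```text
time: 21.1
position: [0.4637, 0.3168, 0.0078]
tool_rot: [-1.472, -2.774, 0.002]
ft_force: [0.1, 0.4, 0.0]
grip_width: 0.725
grip_force: 0.0
```

Request:
{"name": "jog_arm", "arguments": {
  "increments": [
    {"tx": 0,"ty": 0,"tz": 0,"wx": 0,"wy": 0,"wz": 0,"gripper": 0.25},
    {"tx": 0,"ty": 0,"tz": 0,"wx": 0,"wy": 0,"wz": 0,"gripper": 0.25},
    {"tx": 0,"ty": 0,"tz": 0,"wx": 0,"wy": 0,"wz": 0,"gripper": 0.25},
    {"tx": 0,"ty": 0,"tz": 0,"wx": 0,"wy": 0,"wz": 0,"gripper": 0.25},
    {"tx": 0,"ty": 0,"tz": 0,"wx": 0,"wy": 0,"wz": 0,"gripper": 0.25}
  ]
}}

```text
time: 21.52
position: [0.4646, 0.3173, 0.0089]
tool_rot: [1.473, 2.775, 0.001]
ft_force: [0.3, 0.6, 1.0]
grip_width: 0.427
grip_force: 40.0
```

```bash
python3 plan.py 465,316,50,34 628,296,50,25.2
```

```text
t 21.52 p [464.6 317.3   8.9] th 34.1 grip 37.2 40.0 F [0.3 0.6 1. ]
465,316,50,34 -> [ -1.4  -0.4 -41.1] [0.001 0.    0.002]
628,296,50,25.2 -> [-107.7  123.9    0. ] [0.    0.    0.154]
```

Request:
{"name": "jog_arm", "arguments": {
  "increments": [
    {"tx": 0,"ty": 0,"tz": -4,"wx": 0,"wy": 0,"wz": 0,"gripper": 0.25},
    {"tx": 0,"ty": 0,"tz": -15,"wx": 0,"wy": 0,"wz": 0,"gripper": 0.25},
    {"tx": 0,"ty": 0,"tz": -30,"wx": 0,"wy": 0,"wz": 0,"gripper": 0.25},
    {"tx": 0,"ty": 0,"tz": -45,"wx": 0,"wy": 0,"wz": 0,"gripper": 0.25},
    {"tx": 0,"ty": 0,"tz": -50,"wx": 0,"wy": 0,"wz": 0,"gripper": 0.25}
  ]
}}

```text
time: 21.93
position: [0.4657, 0.3185, 0.0621]
tool_rot: [1.471, 2.773, 0.006]
ft_force: [1.2, 1.0, -1.5]
grip_width: 0.423
grip_force: 40.0
```

Request:
{"name": "jog_arm", "arguments": {
  "increments": [
    {"tx": -15,"ty": 17,"tz": 0,"wx": 0,"wy": 0,"wz": 0.02,"gripper": 0.25},
    {"tx": -40,"ty": 46,"tz": 0,"wx": 0,"wy": 0,"wz": 0.05,"gripper": 0.25},
    {"tx": -70,"ty": 80,"tz": 0,"wx": 0,"wy": 0,"wz": 0.1,"gripper": 0.25},
    {"tx": -97,"ty": 110,"tz": 0,"wx": 0,"wy": 0,"wz": 0.14,"gripper": 0.25},
    {"tx": -109,"ty": 123,"tz": 0,"wx": 0,"wy": 0,"wz": 0.154,"gripper": 0.25}
  ]
}}

```text
time: 22.35
position: [0.6334, 0.2925, 0.0593]
tool_rot: [1.689, 2.644, 0.003]
ft_force: [1.3, -0.7, -2.0]
grip_width: 0.422
grip_force: 40.0
```

Request:
{"name": "jog_arm", "arguments": {
  "increments": [
    {"tx": 0,"ty": 0,"tz": 4,"wx": 0,"wy": 0,"wz": 0,"gripper": 0.25},
    {"tx": 0,"ty": 0,"tz": 12,"wx": 0,"wy": 0,"wz": 0,"gripper": 0.25},
    {"tx": 0,"ty": 0,"tz": 22,"wx": 0,"wy": 0,"wz": 0,"gripper": 0.25},
    {"tx": 0,"ty": 0,"tz": 28,"wx": 0,"wy": 0,"wz": 0,"gripper": 0.25},
    {"tx": 0,"ty": 0,"tz": 28,"wx": 0,"wy": 0,"wz": 0,"gripper": 0.25}
  ]
}}

```text
time: 22.77
position: [0.6244, 0.2957, 0.0283]
tool_rot: [-1.678, -2.654, 0.006]
ft_force: [-0.6, -0.4, -1.3]
grip_width: 0.426
grip_force: 40.0
```

Request:
{"name": "jog_arm", "arguments": {
  "increments": [
    {"tx": 0,"ty": 0,"tz": 1,"wx": 0,"wy": 0,"wz": 0,"gripper": 0.25},
    {"tx": 0,"ty": 0,"tz": 2,"wx": 0,"wy": 0,"wz": 0,"gripper": 0.25},
    {"tx": 0,"ty": 0,"tz": 3,"wx": 0,"wy": 0,"wz": 0,"gripper": 0.25},
    {"tx": 0,"ty": 0,"tz": 3,"wx": 0,"wy": 0,"wz": 0,"gripper": 0.25},
    {"tx": 0,"ty": 0,"tz": 3,"wx": 0,"wy": 0,"wz": 0,"gripper": 0.25}
  ]
}}

```text
time: 23.18
position: [0.6273, 0.2958, 0.0279]
tool_rot: [1.682, 2.653, 0.0]
ft_force: [-0.3, -0.3, -1.2]
grip_width: 0.427
grip_force: 40.0
```

```bash
python3 plan.py 628,296,18.9,25.2
```

```text
t 23.18 p [627.3 295.8  27.9] th 25.3 grip 37.1 40.0 F [-0.3 -0.3 -1.2]
628,296,18.9,25.2 -> [-0.1  0.7  9. ] [0.    0.    0.001]
```

Request:
{"name": "jog_arm", "arguments": {
  "increments": [
    {"tx": 0,"ty": 0.5,"tz": 2,"wx": 0,"wy": 0,"wz": 0,"gripper": 0.25},
    {"tx": 0,"ty": 0.5,"tz": 4.5,"wx": 0,"wy": 0,"wz": 0,"gripper": 0.25},
    {"tx": 0,"ty": 0.5,"tz": 7,"wx": 0,"wy": 0,"wz": 0,"gripper": 0.25},
    {"tx": 0,"ty": 0.5,"tz": 8.3,"wx": 0,"wy": 0,"wz": 0,"gripper": 0.25},
    {"tx": 0,"ty": 0.5,"tz": 8.3,"wx": 0,"wy": 0,"wz": 0,"gripper": 0.25}
  ]
}}

```text
time: 23.6
position: [0.6276, 0.2959, 0.019]
tool_rot: [-1.682, -2.653, 0.001]
ft_force: [0.4, 0.2, -1.7]
grip_width: 0.425
grip_force: 40.0
```

Request:
{"name": "jog_arm", "arguments": {
  "increments": [
    {"tx": 0,"ty": 0,"tz": 0.4,"wx": 0,"wy": 0,"wz": 0,"gripper": 0.25},
    {"tx": 0,"ty": 0,"tz": 0.8,"wx": 0,"wy": 0,"wz": 0,"gripper": 0.25},
    {"tx": 0,"ty": 0,"tz": 0.8,"wx": 0,"wy": 0,"wz": 0,"gripper": 0.25},
    {"tx": 0,"ty": 0,"tz": 0.8,"wx": 0,"wy": 0,"wz": 0,"gripper": 0.25},
    {"tx": 0,"ty": 0,"tz": 0.8,"wx": 0,"wy": 0,"wz": 0,"gripper": 0.25}
  ]
}}

```text
time: 24.02
position: [0.6276, 0.296, 0.0189]
tool_rot: [1.682, 2.653, -0.0]
ft_force: [-2.5, -1.7, 4.5]
grip_width: 0.421
grip_force: 40.0
```

Contact. Next: release, lift and move aside for a final check.

Request:
{"name": "jog_arm", "arguments": {
  "increments": [
    {"tx": 0,"ty": 0,"tz": 0,"wx": 0,"wy": 0,"wz": 0,"gripper": 0.5},
    {"tx": 0,"ty": 0,"tz": 0,"wx": 0,"wy": 0,"wz": 0,"gripper": 0.6},
    {"tx": 0,"ty": 0,"tz": 0,"wx": 0,"wy": 0,"wz": 0,"gripper": 0.7},
    {"tx": 0,"ty": 0,"tz": 0,"wx": 0,"wy": 0,"wz": 0,"gripper": 0.7},
    {"tx": 0,"ty": 0,"tz": 0,"wx": 0,"wy": 0,"wz": 0,"gripper": 0.7}
  ]
}}

```text
time: 24.43
position: [0.6277, 0.296, 0.0181]
tool_rot: [-1.682, -2.654, -0.0]
ft_force: [-0.7, 0.4, -0.1]
grip_width: 0.669
grip_force: 0.0
```

Request:
{"name": "jog_arm", "arguments": {
  "increments": [
    {"tx": 0,"ty": 0,"tz": -5,"wx": 0,"wy": 0,"wz": 0,"gripper": 0.7},
    {"tx": 0,"ty": 0,"tz": -25,"wx": 0,"wy": 0,"wz": 0,"gripper": 0.7},
    {"tx": 0,"ty": 0,"tz": -55,"wx": 0,"wy": 0,"wz": 0,"gripper": 0.7},
    {"tx": 0,"ty": 0,"tz": -90,"wx": 0,"wy": 0,"wz": 0,"gripper": 0.7},
    {"tx": 0,"ty": 0,"tz": -110,"wx": 0,"wy": 0,"wz": 0,"gripper": 0.7}
  ]
}}

```text
time: 24.85
position: [0.6287, 0.2971, 0.1326]
tool_rot: [1.681, 2.652, 0.006]
ft_force: [0.6, 1.0, 1.2]
grip_width: 0.698
grip_force: 0.0
```

Request:
{"name": "jog_arm", "arguments": {
  "increments": [
    {"tx": 25,"ty": -15,"tz": 0,"wx": 0,"wy": 0,"wz": -0.05,"gripper": 0.7},
    {"tx": 55,"ty": -30,"tz": 0,"wx": 0,"wy": 0,"wz": -0.1,"gripper": 0.7},
    {"tx": 85,"ty": -45,"tz": 0,"wx": 0,"wy": 0,"wz": -0.15,"gripper": 0.7},
    {"tx": 110,"ty": -60,"tz": 0,"wx": 0,"wy": 0,"wz": -0.2,"gripper": 0.7},
    {"tx": 130,"ty": -70,"tz": 0,"wx": 0,"wy": 0,"wz": -0.25,"gripper": 0.7}
  ]
}}

```text
time: 25.27
position: [0.506, 0.3858, 0.1291]
tool_rot: [-1.33, -2.846, -0.001]
ft_force: [-0.1, 0.5, -0.4]
grip_width: 0.702
grip_force: 0.0
```

Request:
{"name": "jog_arm", "arguments": {
  "increments": [
    {"tx": 0,"ty": 0,"tz": 0,"wx": 0,"wy": 0,"wz": 0,"gripper": 0.7},
    {"tx": 0,"ty": 0,"tz": 0,"wx": 0,"wy": 0,"wz": 0,"gripper": 0.7},
    {"tx": 0,"ty": 0,"tz": 0,"wx": 0,"wy": 0,"wz": 0,"gripper": 0.7},
    {"tx": 0,"ty": 0,"tz": 0,"wx": 0,"wy": 0,"wz": 0,"gripper": 0.7},
    {"tx": 0,"ty": 0,"tz": 0,"wx": 0,"wy": 0,"wz": 0,"gripper": 0.7}
  ]
}}

```text
time: 25.68
position: [0.5103, 0.3824, 0.1282]
tool_rot: [1.342, 2.84, -0.001]
ft_force: [-0.3, 0.2, -0.0]
grip_width: 0.699
grip_force: 0.0
```

```bash
python3 plan.py
python3 - <<'E'
from h import *; from poses import poses; from bench import vision
d=vision.get_image("top"); P={k:v for k,v in poses.items() if k[:4]=="case" or k=="block_stack"}
for g,c in (("ring_large","case_ring_large"),("ring_small","case_ring_small"),("snap_gauge","case_snap")):
    x,y,a,_=poses[c]; P[g]=(x,y,a,.01)
x,y,a,_=poses["case_plug"]; P["plug_gauge"]=(x,y,a+1.5708,.02)
overlay(d,P,150,165,330,300,4.3,"pics/f1.png"); overlay(d,P,330,165,500,240,4.3,"pics/f2.png")
a=cv2.imread("pics/f1.png")[:330]; b=cv2.imread("pics/f2.png"); b=b[:,:a.shape[1]]
w=max(a.shape[1],b.shape[1]); pad=lambda i:cv2.copyMakeBorder(i,0,0,0,w-i.shape[1],0)
o=np.vstack([cv2.resize(pad(a),None,fx=.9,fy=.9),cv2.resize(pad(b),None,fx=.9,fy=.9)]); print(o.shape); cv2.imwrite("pics/f.png",o[:600])
E
```

```text
t 25.68 p [510.3 382.4 128.2] th 39.4 grip 60.8 0.0 F [-0.3  0.2 -0. ]
(587, 697, 3)
```

View pics/f.png

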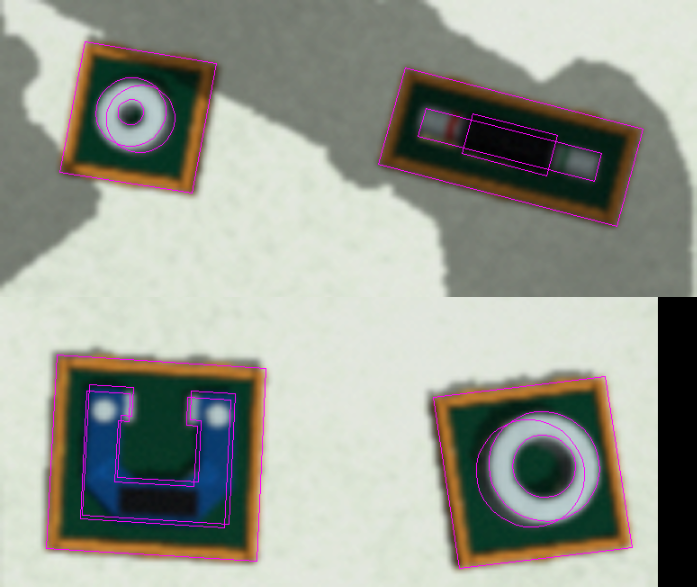

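All four gauges lie on their outlines to within about 2 mm: small ring (132,115), plug (510,145), snap (158,460), large ring (543,467). The arm is clear and I hand the job in.

```bash
python3 -c "
from bench import ctrl; print(ctrl.close_job())"
```

```text
the job is handed in; nothing more can be done
None
```

I set all four gauges down in their own cases, each within about 2 mm of its outline by the final overhead picture, and handed the job in after about 26 s; the block stack was not touched, and no verdict came back.

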